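# Glue the shelf groove

## Robot

A 7-joint arm with a two-finger parallel gripper is mounted at the origin on the work surface. World frame = base frame: x ahead of the robot, y to its left, z up, the work surface at z = 0. Lengths are in mm, angles in rad, forces in N, time in s.
With the tool pointing down it reaches from about 400 to 875 mm from the base axis. Payload 4.4 kg.
Tool frame: the origin (TCP) lies between the finger pads; the fingertips stand ctrl.tcp_to_tips ahead of it and the grasp point (between the pads) lies 8 mm behind it (ctrl.tcp_to_tips is the distance from the TCP to the fingertips, in mm); z points along the fingers, y is the direction in which the jaws open and shut (so a half turn about z gives the same grasp; the last joint's range is limited). The gripper opens to 85 mm and grips with 20 to 120 N. Pads are 22 mm wide; open, the fingers measure 114 mm over their backs; the gripper's body (76 mm by 85 mm) begins 54 mm behind the grasp point. The pads swing forward as they close: fully open they stand 13 mm farther back than shut.
Start: joints at [-1.272, 0.628, 0.038, 1.517, -0.027, 0.996, -0.02], TCP at [231.873, 607.25, 242.313] pointing down, gripper open.
Joint ranges: [-3.06, 3.06], [-0.37, 2.12], [-1.25, 1.32], [0.18, 2.47], [-1.1, 4.24], [0.23, 1.98], [-2.94, 2.94]. Speed limits (rad/s): [2.57, 2.57, 3.14, 3.14, 3.14, 3.14, 3.14].

## Interface

Orientations are given as [roll, pitch, yaw] about the fixed x, y, z axes, in that order (R = Rz(yaw) Ry(pitch) Rx(roll)).
In Python, from cell import ctrl gives the robot as it stands.
- The arm moves only by the tool send_rows, never from a script. Its argument "rows" is a list of rows, each an object of numbers: "x", "y", "z": the shift along the world's x, y, z in cm; "roll": the turn about the world's z in degrees; "claw": the closure, from 0 (fully open) to 1 (shut). A call has 1 to 5 rows; each row is the pose to reach, as a shift and turn from the pose commanded when the call began; what a row does not reach only later rows make up. A row lasts 1/12 s, in which the tool goes at most 41.7 mm and 7.16 degrees, less where a joint would pass 70% of its speed; a pose out of reach is approached as far as the arm can. A call with a gripper value outside its range is refused whole. The fingers move at their own pace and stop on an object; the grip force is fixed at half the most. Time passes only in rows, so rows that repeat a pose let the fingers close. It gives the time, the measured TCP pose, the force and the opening at its end, in the units of the state.
- ctrl.read_state(): the state, without advancing time (a new reading comes with each control period).
- ctrl.get_image(name): name is "scene" or "top" or "wrist"; returns (picture, depth): 400x640x3 uint8, blue, green, red; 400x640 float32, mm along the optical axis (not along the pixel's ray), 0 where there is no reading.
- ctrl.get_calibration(name): a dict with "intrinsics" (3x3 intrinsics, pixels), "dist_coeffs" ([k1, k2, p1, p2, k3] as OpenCV has them; the pictures are not rectified), "T" (4x4, takes a point from camera to world coordinates). Camera axes: x right, y down, z forward; pixel columns grow to the right and rows downward; lengths in mm; the calibration is good to about 2 mm. A picture is of the moment at which its call begins: read the wrist's pose just before it. get_calibration takes no time and is no camera call; for the wrist camera it gives the pose at the moment of the call.
- ctrl.finish_job(): hands the job in, once; it reports no verdict.
Trained networks look in the newest picture that a camera, given by its name, has taken for a name from the list of things; names that differ only in an ending like _2 or _b are one class to them, and where a whole thing is asked for, a point or a joint stands for the part that bears it (a point fixed in the world has none). Each returns a list of dicts, best first, with "confidence" (0 to 1); they miss things now and then, are a little off and sometimes report something else, mostly with a low value. They report only what shows in the picture. A call takes as long as a camera call. They do not tell look-alikes from the thing itself.
- ctrl.recognise(camera, query): "uv" ([column, row] in pixels, amid what is visible of it).
- ctrl.regions_of(camera, query): "region" (400x640 bool, what is visible of it) and "uv" ([column, row] in pixels, amid what is visible of it).
- ctrl.place_of(camera, query): "uv" ([column, row] in pixels: a listed point, or the origin of a listed thing).
The state is a dict: "clock": time; "qpos": joint angles; "qd": joint speeds; "tau": joint torques, N m; "eef_pos": TCP position; "tool_rot": TCP orientation; "force": force on the tool from outside, world axes, zero at the start; "torque": the same for the moment, N m; "width": finger opening in mm.
Only numpy, scipy, OpenCV 4.12 (cv2) and the standard library are available. Lean on these libraries where they do the work, as an engineer would, in place of code of your own. Each camera call takes 0.05 s, during which the arm holds its last target. There are 200 camera calls.

## Task

Take the glue brush from its wooden rest and dip its bristles right down to the bottom of the low open glue tub. Then draw the bristles along the floor of the wide groove in the plywood panel, from the end nearer the robot to the far end, and lay the brush gently back, level across both notches of its rest. Do not tip or shove the tub, and leave the other things on the bench where they are.

Things in the scene. Friction and masses are not known exactly. Their poses are not given: they have to be found in the camera images.
- brush_grip (a point): Loose flat glue brush, 197 mm long, 65 g, level in its rest at the start. This point, on its mid-axis midway between the rest's notches, is the place to grip. x runs along the brush to the bristles, z up. Square wooden handle 13 mm wide, 12 mm thick, from 82 mm behind this point (last 22 mm slimmer) to 58 mm ahead; steel ferrule 13.5 x 9.5 mm from 58 to 86 mm; then dark bristles to 115 mm.
- brush_tip (a point): Middle of the bristles' end, on the brush axis 115 mm ahead of brush_grip; x points out of the end. Bristles 12 mm wide, 8 mm thick (end 6 mm), springy: they bend only in the brush's own x-z plane, about a point 32 mm behind the end (0.1 N m/rad, 0.6 rad at most); 3 mm of press takes about 0.5 N. With the brush sloping 40 degrees down, the end's lowest edge is about 2 mm below this point.
- rest_mid (a point): Wooden brush rest fixed to the bench: base 130 (x) x 64 x 8 mm high; two uprights 10 mm thick, 45 mm either side of the middle (x), each with a square notch 28 mm wide (y), 16 mm deep, its floor 36 mm above the bench. This point is over the rest's middle, 42 mm up, where brush_grip is when the brush lies in both notches. z up. At the start the bristles overhang the -x end (nearer the robot).
- tub_in (a point): Glue tub: low, round, open, white plastic, loose, 160 g, 45 mm high, outside diameter 92 mm at the rim (97 over the lip) and 80 mm at the foot, wall 3 mm. This point is the centre of its inner floor, 4 mm above the bench, 41 mm below the rim; inside about 74 mm across at the floor, 86 mm at the rim. z up. No liquid is simulated, it is shown empty: the last of the glue is on its floor.
- groove_mid (a point): Middle of the floor of the wide groove in the plywood panel (140 mm along x, 200 mm along y, top face 25 mm above the bench), which lies on a non-slip mat and cannot shift. The groove runs right through along x (-70 to +70 mm from here), 18 mm wide, 8 mm deep, floor 17 mm above the bench. -x is the end nearer the robot, z up. The panel's other groove, 6 mm wide, is not to be glued.
- brush: The glue brush as a whole; its origin and axes are those of brush_grip.
- panel: The plywood panel on its mat, fixed; origin under its middle at bench height, axes as groove_mid, which lies 30 mm to its +y side.
- tin: Bystander: tall narrow open steel tin, loose, 68 mm diameter, 105 mm high, 200 g. Origin at the centre of its underside. It may have changed places with the tub.
- glue_bottle: Bystander: closed cream glue bottle, loose, 60 mm diameter, 165 mm high. Origin at the centre of its underside.
- sanding_block: Bystander: cork sanding block, loose, 66 x 106 x 34 mm high. Origin at the centre of its underside.
- toy_arm: Bystander: flat plywood toy part with round ends, loose, 250 x 50 x 18 mm, long along x. Origin at the centre of its underside.
Mind the look-alikes: they are no part of the job. There is more than one size of the brush; the job needs the middle-sized. What is shaped like the part that bears rest_mid but red is not meant.

How it is judged (in metres and radians):
On the way, in this order (a step that is already met when the one before it is completed fails the run):
1. The bristles' end is down in the glue tub, less than 14 mm above its inner floor (horizontal distance between brush_tip and tub_in below 0.04 m and z of brush_tip in the frame of tub_in below 0.014 m), for 0.1 s.
2. The bristles touch the floor of the wide groove at its near end (within 25 mm of it) (x of brush_tip in the frame of groove_mid between -0.078 and -0.045 m and y of brush_tip in the frame of groove_mid between -0.009 and 0.009 m and z of brush_tip in the frame of groove_mid between -0.003 and 0.006 m and contact force between brush and panel above 0.03 N).
3. The bristles touch the floor of the wide groove a quarter of the way along (x of brush_tip in the frame of groove_mid between -0.042 and -0.018 m and y of brush_tip in the frame of groove_mid between -0.009 and 0.009 m and z of brush_tip in the frame of groove_mid between -0.003 and 0.006 m and contact force between brush and panel above 0.03 N).
4. The bristles touch the floor of the wide groove at its middle (x of brush_tip in the frame of groove_mid between -0.012 and 0.012 m and y of brush_tip in the frame of groove_mid between -0.009 and 0.009 m and z of brush_tip in the frame of groove_mid between -0.003 and 0.006 m and contact force between brush and panel above 0.03 N).
5. The bristles touch the floor of the wide groove three quarters of the way along (x of brush_tip in the frame of groove_mid between 0.018 and 0.042 m and y of brush_tip in the frame of groove_mid between -0.009 and 0.009 m and z of brush_tip in the frame of groove_mid between -0.003 and 0.006 m and contact force between brush and panel above 0.03 N).
6. The bristles touch the floor of the wide groove at its far end (within 25 mm of it) (x of brush_tip in the frame of groove_mid between 0.045 and 0.078 m and y of brush_tip in the frame of groove_mid between -0.009 and 0.009 m and z of brush_tip in the frame of groove_mid between -0.003 and 0.006 m and contact force between brush and panel above 0.03 N).
At the end, for the whole second after the job is handed in: The brush lies still and level (within 6 degrees) in both notches of its rest: grip point within 30 mm along, 12 mm across and 4 mm in height of the rest's middle point, and in line with the rest within 17 degrees (either way round). The tub stands upright within 30 mm of where it stood (x of brush_grip in the frame of rest_mid between -0.03 and 0.03 m and y of brush_grip in the frame of rest_mid between -0.012 and 0.012 m and z of brush_grip in the frame of rest_mid between -0.004 and 0.004 m and angle between brush_grip's own x axis and vertical between 1.47 and 1.67 rad and angle between the x axis of brush_grip and the x axis of rest_mid, either way round below 0.3 rad and linear speed of brush below 0.02 m/s and angular speed of brush below 0.2 rad/s and angle between tub_in's own z axis and vertical below 0.05 rad and distance of tub_in from where it was at the start of the episode below 0.03 m); the robot touches nothing.
It fails at once if The tub is tipped more than 20 degrees or shoved more than 30 mm (angle between tub_in's own z axis and vertical above 0.35 rad or distance of tub_in from where it was at the start of the episode above 0.03 m).
It fails at once if The tin, the bottle, the sanding block or the toy part is moved more than 20 mm (distance of any of tin, glue_bottle, sanding_block, toy_arm from where it was at the start of the episode above 0.02 m).
It fails at once if The brush is dropped: it falls faster than 0.6 m/s out of the fingers (a drop of about 2 cm) (linear speed of brush above 0.6 m/s and contact force between brush and the fingers below 0.01 N).
It also fails if it takes over 59 s, if anything falls off the work surface, if the arm or the gripper's body presses on something with over 40 N, if the wrist force passes 120 N, or if a joint passes its speed limit or range.

## Working session

There is one attempt and no reset: what is moved stays moved. The work goes in short steps, Python scripts to look and compute and a tool call to move; the robot and the scene stay as the last step left them, time stands still between calls to the robot, and variables do not carry over. Pictures are saved under pics/ and viewed, on a budget of 10 in all, crops included, one or two more only if the job needs it, and the job is handed in when it is done.

Besides the shell and the picture viewer there is one more tool, called in YAML: its name, and indented under it one key for each argument. send_rows: Moves the arm, as the interface text tells. Its arguments: {"type":"object","properties":{"rows":{"type":"array"}},"required":["rows"]}

```bash
mkdir -p pics; ls; cat > h.py <<'E'
import numpy as np, cv2
from cell import ctrl
def world(cam,uv,depth=None,z=None,cal=None):
    c=cal or ctrl.get_calibration(cam); K=np.array(c["intrinsics"],float); T=np.array(c["T"],float)
    p=cv2.undistortPoints(np.array([[uv]],float),K,np.array(c["dist_coeffs"],float))[0,0]
    r=np.array([p[0],p[1],1.])
    if z is not None:
        d=T[:3,:3]@r; s=(z-T[2,3])/d[2]; return T[:3,3]+s*d
    return T[:3,:3]@(r*depth)+T[:3,3]
E
python3 - <<'E'
from h import *
s=ctrl.read_state(); print({k:np.round(v,3).tolist() for k,v in s.items()}, ctrl.tcp_to_tips)
for n in ["top","scene"]:
    im,d=ctrl.get_image(n); cv2.imwrite(f"pics/{n}0.png",im); np.save(f"{n}_d.npy",d)
    T=np.array(ctrl.get_calibration(n)["T"]);print(n,T.round(2).tolist())
    for q in ["brush_grip","brush_tip","rest_mid","tub_in","groove_mid","tin","glue_bottle","sanding_block","toy_arm"]:
        for r in ctrl.place_of(n,q)[:4]:
            u=r["uv"]; z={"brush_grip":42,"brush_tip":42,"rest_mid":42,"tub_in":4,"groove_mid":17}.get(q,0)
            print(q,round(r["confidence"],2),np.round(u),world(n,u,z=z).round(0))
E
```

```text
pics
{'clock': 0.0, 'qpos': [-1.272, 0.629, 0.038, 1.518, -0.027, 0.996, -0.02], 'qd': [0.001, -0.003, 0.001, 0.002, -0.0, 0.001, -0.001], 'tau': [-0.0, -56.339, 1.227, -19.343, 0.011, 0.011, -0.0], 'eef_pos': [231.667, 606.693, 241.404], 'tool_rot': [-3.14, 0.0, 2.777], 'force': [-0.378, -0.115, 0.527], 'torque': [-0.042, -0.005, 0.058], 'width': 85.531} 11.0
top [[0.02, -1.0, 0.03, 452.87], [-1.0, -0.02, 0.02, 49.11], [-0.02, -0.04, -1.0, 1123.86], [0.0, 0.0, 0.0, 1.0]]
brush_grip 0.88 [332. 162.] [596.  31.  42.]
brush_grip 0.66 [240. 296.] [219. 278.  42.]
brush_grip 0.63 [354. 229.] [413. -33.  42.]
brush_grip 0.34 [242. 139.] [658. 286.  42.]
brush_tip 0.62 [336. 202.] [484.  17.  42.]
brush_tip 0.58 [244. 350.] [ 68. 265.  42.]
brush_tip 0.46 [350. 199.] [495. -21.  42.]
rest_mid 0.95 [333. 164.] [592.  28.  42.]
rest_mid 0.88 [257.  86.] [810. 247.  42.]
rest_mid 0.59 [409. 277.] [ 284. -186.   42.]
rest_mid 0.23 [279. 208.] [467. 175.  42.]
tub_in 0.7 [216. 218.] [433. 361.   4.]
tub_in 0.47 [242. 139.] [665. 293.   4.]
groove_mid 0.57 [426. 188.] [ 530. -238.   17.]
tin 0.2
[... 297 characters left out ...]
ip 0.61 [337. 220.] [587.  38.  42.]
brush_grip 0.46 [262. 220.] [448. -66.  42.]
brush_tip 0.57 [286. 233.] [523. -72.  42.]
brush_tip 0.39 [294. 207.] [473.  23.  42.]
brush_tip 0.38 [245. 140.] [126. 218.  42.]
rest_mid 0.94 [336. 223.] [592.  27.  42.]
rest_mid 0.9 [461. 209.] [804. 257.  42.]
rest_mid 0.58 [178. 221.] [ 294. -188.   42.]
tub_in 0.96 [351. 166.] [441. 337.   4.]
tub_in 0.22 [296. 208.] [446.  61.   4.]
groove_mid 0.74 [237. 287.] [ 534. -244.   17.]
groove_mid 0.22 [223. 298.] [ 534. -283.   17.]
tin 0.89 [331. 190.] [465. 195.   0.]
glue_bottle 0.93 [432. 249.] [793. 124.   0.]
glue_bottle 0.22 [375. 303.] [ 773. -102.    0.]
toy_arm 0.94 [374. 304.] [ 773. -106.    0.]
```

```bash
python3 - <<'E'
import cv2
a=cv2.imread("pics/top0.png")[40:400,160:500];cv2.imwrite("pics/top1.png",cv2.resize(a,None,fx=1.66,fy=1.66,interpolation=cv2.INTER_CUBIC))
E
```

```text
(no output)
```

View pics/top1.png

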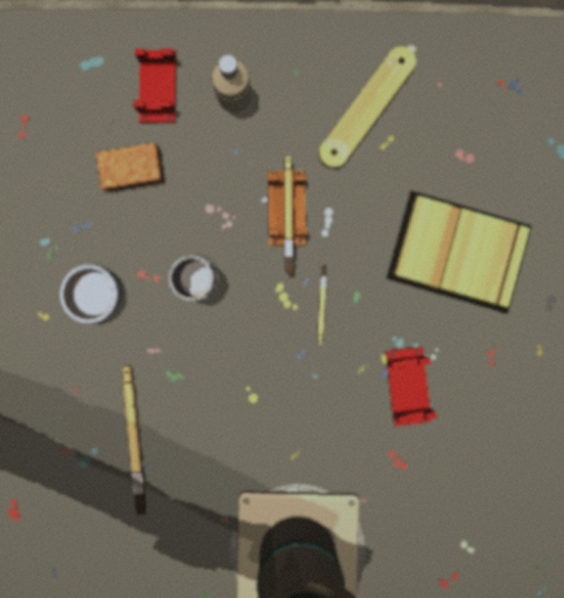

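View pics/scene0.png

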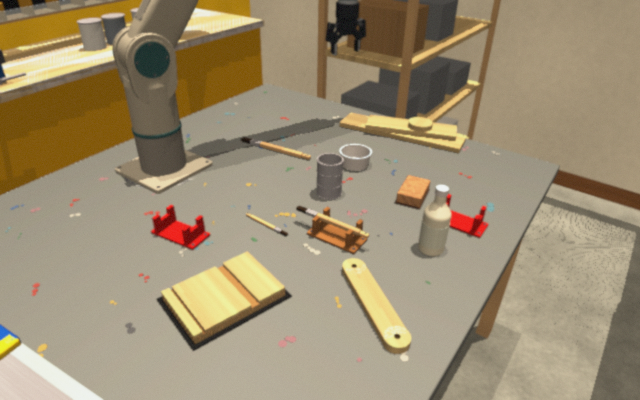

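```bash
python3 - <<'E'
from h import *
c=ctrl.get_calibration("wrist"); s=ctrl.read_state()
print(np.round(c["intrinsics"],1),c["dist_coeffs"],np.round(c["T"],3))
for u in [(320,200),(0,0),(640,0),(640,400),(0,400)]: print(u,world("wrist",u,z=0).round())
# top camera: depth-based outline of panel, rest
d=np.load("top_d.npy"); im=cv2.imread("pics/top0.png")
vv,uu=np.mgrid[0:400,0:640]; 
c=ctrl.get_calibration("top");K=np.array(c["intrinsics"]);T=np.array(c["T"])
p=cv2.undistortPoints(np.stack([uu.ravel(),vv.ravel()],1).astype(float)[:,None],K,np.array(c["dist_coeffs"]))[:,0]
P=(np.c_[p,np.ones(len(p))]*d.reshape(-1,1))@T[:3,:3].T+T[:3,3]
def sel(cx,cy,r,z0,z1):
    m=(abs(P[:,0]-cx)<r)&(abs(P[:,1]-cy)<r)&(P[:,2]>z0)&(P[:,2]<z1)&(d.ravel()>0);return P[m]
b=P[(abs(P[:,0]-500)<60)&(abs(P[:,1]-100)<30)];print("bench z",np.median(b[:,2]))
q=sel(530,-240,140,18,40);print("panel",cv2.minAreaRect(q[:,:2].astype(np.float32)),np.median(q[:,2]))
q=sel(433,350,65,35,60);print("tub rim",cv2.minEnclosingCircle(q[:,:2].astype(np.float32)),np.median(q[:,2]))
q=sel(465,195,60,80,130);print("tin",cv2.minEnclosingCircle(q[:,:2].astype(np.float32)),np.median(q[:,2]))
q=sel(596,31,120,41,60);print("brush+uprights",cv2.minAreaRect(q[:,:2].astype(np.float32)),q[:,:2].mean(0))
E
```

```text
[[284.8   0.  325. ]
 [  0.  284.8 204.1]
 [  0.    0.    1. ]] [-0.0520496  0.         0.         0.         0.       ] [[ 3.57000e-01  9.02000e-01  2.42000e-01  1.71781e+02]
 [ 9.34000e-01 -3.45000e-01 -9.30000e-02  6.30330e+02]
 [-0.00000e+00  2.59000e-01 -9.66000e-01  3.74888e+02]
 [ 0.00000e+00  0.00000e+00  0.00000e+00  1.00000e+00]]
(320, 200) [258. 590.   0.]
(0, 0) [-134.  304.    0.]
(640, 0) [ 158. 1062.    0.]
(640, 400) [ 851. 1024.    0.]
(0, 400) [ 410. -142.    0.]
bench z 0.7036624114446113
panel ((522.3801879882812, -270.9928283691406), (200.92007446289062, 139.736328125), 74.83181762695312) 25.65579714748492
tub rim ((439.09234619140625, 359.878173828125), 49.00764083862305) 44.94804350133745
tin ((468.7740173339844, 179.69110107421875), 35.22316360473633) 104.72558484910837
brush+uprights ((552.2815551757812, 46.386077880859375), (115.7454605102539, 229.13575744628906), 60.46412658691406) [580.45890922  28.80339459]
```

send_rows:
  rows:
    - {"x":2.1,"y":-3.5,"roll":6}
    - {"x":4.2,"y":-7,"roll":12}
    - {"x":6.3,"y":-10.5,"roll":18}
    - {"x":8.4,"y":-14,"roll":24}
    - {"x":10.5,"y":-17.5,"roll":26}

```text
$.rows[0]: bad value
```

send_rows:
  rows:
    - {"x":2.1,"y":-3.5}
    - {"x":4.2,"y":-7}
    - {"x":6.3,"y":-10.5}
    - {"x":8.4,"y":-14}
    - {"x":10.5,"y":-17.5}

```text
$.rows[0]: bad value
```

send_rows:
  rows:
    - {"x":2.1,"y":-3.5}
    - {"x":4.2,"y":-7}
    - {"x":6.3,"y":-10.5}
    - {"x":8.4,"y":-14}
    - {"x":10.5,"y":-17.5}

```text
$.rows[0]: bad value
```

send_rows:
  rows:
    - {"x":1.5,"y":-3.5}
    - {"x":2.5,"y":-5.5}
    - {"x":2.5,"y":-5.5}
    - {"x":2.5,"y":-5.5}

```text
$.rows[0]: bad value
```

```bash
cat > look.py <<'E'
import sys
from h import *
def cloud(cam,d):
    c=ctrl.get_calibration(cam);K=np.array(c["intrinsics"]);T=np.array(c["T"])
    vv,uu=np.mgrid[0:400,0:640]
    p=cv2.undistortPoints(np.stack([uu.ravel(),vv.ravel()],1).astype(float)[:,None],K,np.array(c["dist_coeffs"]))[:,0]
    return ((np.c_[p,np.ones(len(p))]*d.reshape(-1,1))@T[:3,:3].T+T[:3,3]).reshape(400,640,3)
def snap(name,cam="wrist"):
    im,d=ctrl.get_image(cam); cv2.imwrite(f"pics/{name}.png",im); P=cloud(cam,d); P[d<=0]=np.nan; np.save(name+"_P.npy",P); return im,P
def st():
    s=ctrl.read_state(); print("t",round(s["clock"],2),np.round(s["eef_pos"],1),np.round(np.degrees(s["tool_rot"]),1),"F",np.round(s["force"],1),"w",round(s["width"],2))
E
python3 - <<'E'
from look import *
st(); im,P=snap("w1")
for q,z in [("brush_grip",42),("brush_tip",42),("rest_mid",42),("tub_in",4),("groove_mid",17)]:
    for r in ctrl.place_of("wrist",q)[:3]: print(q,round(r["confidence"],2),np.round(r["uv"]),world("wrist",r["uv"],z=z).round(1))
E
```

```text
t 1.0 [231.9 607.3 242.3] [180.   -0.  159.1] F [ 0.5 -0.4 -0.1] w 85.24
brush_grip 0.98 [110. 246.] [208.3 316.4  42. ]
brush_tip 0.69 [ 45. 151.] [ 70.6 302.6  42. ]
```

View pics/w1.png

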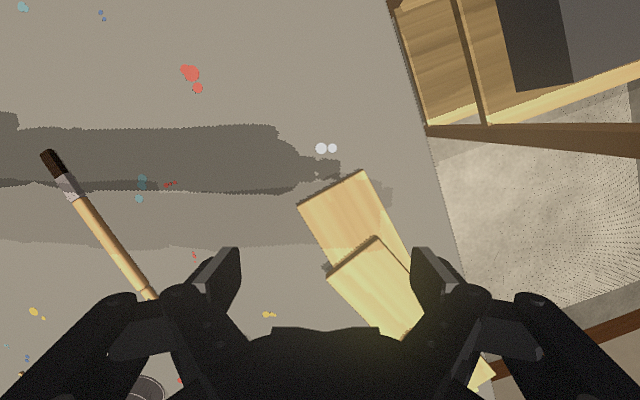

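send_rows:
  rows:
    - {"x":2.4,"y":-3.3,"z":0,"roll":6,"claw":0}
    - {"x":4.8,"y":-6.6,"z":0,"roll":12,"claw":0}
    - {"x":7.2,"y":-9.9,"z":0,"roll":18,"claw":0}
    - {"x":9.6,"y":-13.2,"z":0,"roll":24,"claw":0}
    - {"x":12,"y":-16.5,"z":0,"roll":26,"claw":0}

```text
clock: 1.72
eef_pos: [352.7, 440.7, 242.4]
tool_rot: [3.141, 0.0, -3.047]
force: [1.4, 0.4, 0.0]
width: 85.8
```

send_rows:
  rows:
    - {"x":2.4,"y":-3.3,"z":0,"roll":0,"claw":0}
    - {"x":4.8,"y":-6.6,"z":0,"roll":0,"claw":0}
    - {"x":7.2,"y":-9.9,"z":0,"roll":0,"claw":0}
    - {"x":9.6,"y":-13.2,"z":0,"roll":0,"claw":0}
    - {"x":12,"y":-16.5,"z":0,"roll":0,"claw":0}

```text
clock: 2.13
eef_pos: [472.9, 275.5, 242.6]
tool_rot: [3.141, 0.001, -3.053]
force: [-0.0, 0.3, 1.0]
width: 85.8
```

send_rows:
  rows:
    - {"x":2.4,"y":-3.3,"z":0,"roll":0,"claw":0}
    - {"x":4.8,"y":-6.6,"z":0,"roll":0,"claw":0}
    - {"x":7.2,"y":-9.9,"z":0,"roll":0,"claw":0}
    - {"x":9.6,"y":-13.2,"z":0,"roll":0,"claw":0}
    - {"x":12,"y":-16.5,"z":0,"roll":0,"claw":0}

```text
clock: 2.55
eef_pos: [592.9, 110.4, 242.5]
tool_rot: [3.141, 0.0, -3.053]
force: [0.4, 0.1, -0.6]
width: 85.5
```

send_rows:
  rows:
    - {"x":2.4,"y":-3.3,"z":0,"roll":0,"claw":0}
    - {"x":4.8,"y":-6.6,"z":0,"roll":0,"claw":0}
    - {"x":4.8,"y":-7,"z":0,"roll":0,"claw":0}
    - {"x":4.8,"y":-7,"z":0,"roll":0,"claw":0}

```text
clock: 2.88
eef_pos: [640.8, 37.6, 241.8]
tool_rot: [-3.139, -0.0, -3.059]
force: [-0.2, 0.4, -0.4]
width: 85.3
```

```bash
python3 - <<'E'
from look import *
st(); im,P=snap("w2")
for q,z in [("brush_grip",42),("brush_tip",42),("rest_mid",42),("tub_in",4),("groove_mid",17)]:
    for r in ctrl.place_of("wrist",q)[:3]: print(q,round(r["confidence"],2),np.round(r["uv"]),world("wrist",r["uv"],z=z).round(1))
E
```

```text
t 2.88 [640.8  37.6 241.8] [-179.9   -0.  -175.3] F [-0.2  0.4 -0.4] w 85.29
brush_grip 0.87 [322. 143.] [591.9  35.4  42. ]
brush_tip 0.67 [325.  35.] [479.  30.  42.]
brush_tip 0.38 [323. 141.] [589.2  37.3  42. ]
rest_mid 0.73 [320. 143.] [592.1  34.2  42. ]
tub_in 0.63 [596.  44.] [435.5 367.5   4. ]
groove_mid 0.84 [104.  75.] [ 533.9 -233.2   17. ]
groove_mid 0.58 [91. 69.] [ 528.2 -249.8   17. ]
```

View pics/w2.png

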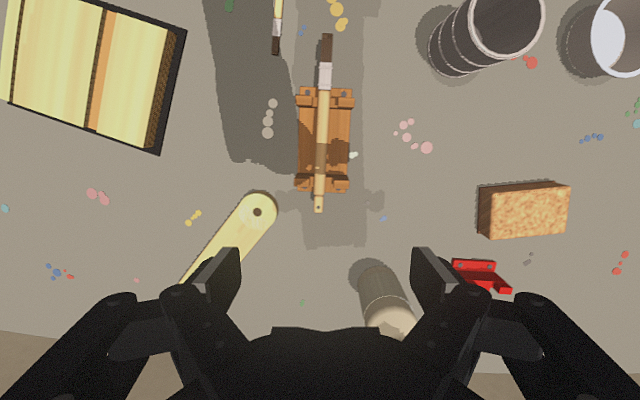

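```bash
python3 - <<'E'
from look import *
P=np.load("w2_P.npy").reshape(-1,3); P=P[np.isfinite(P[:,0])]
def box(cx,cy,rx,ry,z0,z1):
    m=(abs(P[:,0]-cx)<rx)&(abs(P[:,1]-cy)<ry)&(P[:,2]>z0)&(P[:,2]<z1);return P[m]
b=box(600,130,60,30,-20,20);print("bench",np.median(b[:,2]))
# brush width profile along x
for x in range(470,690,10):
    q=box(x,34,4,12,40,60)
    if len(q)>8: print(x,len(q),q[:,1].min().round(1),q[:,1].max().round(1),np.median(q[:,2]).round(1))
q=box(592,34,90,60,4,20);print("base",cv2.minAreaRect(q[:,:2].astype(np.float32)))
q=box(522,-271,130,130,21,32);print("panel",cv2.minAreaRect(q[:,:2].astype(np.float32)),np.median(q[:,2]))
q=box(592,34,110,14,38,54);print("brushx",q[:,0].min(),q[:,0].max())
q=box(592,34,70,45,49,56);q=q[abs(q[:,1]-34)>14];print("tops",np.c_[q.min(0),q.max(0)])
for lo,hi in [(500,570),(600,680)]:
    k=q[(q[:,0]>lo)&(q[:,0]<hi)];print(len(k),k.mean(0) if len(k) else 0, k[:,1].min(),k[:,1].max(),cv2.minAreaRect(k[:,:2].astype(np.float32)))
E
```

```text
bench 1.3541819103032822
480 52 23.6 33.5 46.3
490 92 23.2 34.3 47.0
500 80 23.5 34.3 47.2
510 93 23.0 35.1 47.7
520 95 23.6 36.0 47.9
530 89 23.6 35.8 48.0
540 78 24.3 45.3 48.8
550 90 25.0 45.9 48.7
560 81 24.7 36.3 48.8
570 80 25.5 37.0 48.7
580 78 25.4 36.9 48.8
590 76 25.9 37.5 48.9
600 71 26.1 37.5 48.8
610 75 26.3 38.1 48.4
620 70 27.2 38.1 48.7
630 70 26.8 38.6 48.7
640 76 22.0 38.7 48.6
650 64 27.2 39.2 48.6
660 60 27.8 37.9 47.7
670 58 28.6 38.7 47.5
base ((604.41796875, 22.383798599243164), (92.43806457519531, 157.1189422607422), 88.28651428222656)
panel ((523.1295166015625, -267.457763671875), (203.61972045898438, 141.31285095214844), 75.09605407714844) 25.396479973402904
brushx 482.12635267670197 675.4663031167005
tops [[5.41123309e+02 6.43682907e+02]
 [2.26082588e-01 6.62556463e+01]
 [4.90015961e+01 5.57694438e+01]]
301 [547.57410048  31.45208584  52.88796216] 0.22608258761172095 63.25637412683609 ((547.7297973632812, 31.756746292114258), (10.321893692016602, 62.64944839477539), 3.2656495571136475)
264 [637.33450791  35.89324343  52.74911777] 4.402448306779139 66.25564627064631 ((637.7938232421875, 35.34425354003906), (10.393963813781738, 61.616676330566406), 1.8819762468338013)
```

send_rows:
  rows:
    - {"x":-3.1,"y":-0.55,"z":0,"roll":-3,"claw":0}
    - {"x":-3.1,"y":-0.55,"z":-4,"roll":-3,"claw":0}
    - {"x":-3.1,"y":-0.55,"z":-8,"roll":-3,"claw":0}
    - {"x":-3.1,"y":-0.55,"z":-12,"roll":-3,"claw":0}
    - {"x":-3.1,"y":-0.55,"z":-12,"roll":-3,"claw":0.3}

```text
clock: 3.6
eef_pos: [602.9, 37.6, 115.4]
tool_rot: [-3.141, -0.014, -3.103]
force: [-2.3, 0.6, -0.4]
width: 75.5
```

```bash
python3 - <<'E'
from look import *
st(); im,P=snap("w3"); P=P.reshape(-1,3)
T=np.array(ctrl.get_calibration("wrist")["T"]);print(T[:3,3])
def box(cx,cy,rx,ry,z0,z1):
    m=(abs(P[:,0]-cx)<rx)&(abs(P[:,1]-cy)<ry)&(P[:,2]>z0)&(P[:,2]<z1);return P[m]
for x in range(480,690,10):
    q=box(x,32,4,12,40,54)
    if len(q)>8: print(x,len(q),q[:,1].min().round(1),q[:,1].max().round(1),np.median(q[:,2]).round(1))
E
```

```text
t 3.6 [602.9  37.6 115.4] [-180.    -0.8 -177.8] F [-2.3  0.6 -0.4] w 75.52
[542.13614543  34.81274695 252.19533164]
480 34 20.2 31.3 48.2
490 231 20.3 31.6 49.7
500 232 20.0 32.0 49.9
510 239 20.1 33.1 50.4
520 243 20.4 33.3 51.0
530 243 20.1 33.1 50.9
540 223 20.2 33.5 51.2
550 316 21.1 43.6 51.7
560 199 21.4 32.8 52.2
570 191 21.5 33.2 52.3
580 185 21.7 33.5 52.2
590 181 22.0 33.9 52.2
600 180 22.3 34.2 52.4
610 170 22.4 34.6 52.4
620 158 22.6 34.7 52.3
630 155 22.8 35.3 52.5
640 260 20.1 43.6 51.7
650 165 20.1 43.7 52.5
660 125 24.8 35.5 51.0
670 123 25.2 35.8 51.5
680 23 26.2 35.1 51.2
```

send_rows:
  rows:
    - {"x":0,"y":0,"z":0,"roll":0,"claw":0.3}
    - {"x":0,"y":0,"z":0,"roll":0,"claw":0.3}
    - {"x":0,"y":0,"z":0,"roll":0,"claw":0.3}

```text
clock: 3.9
eef_pos: [610.9, 37.1, 125.3]
tool_rot: [3.141, 0.005, -3.105]
force: [0.8, 0.4, 0.7]
width: 59.5
```

```bash
cat > strip.py <<'E'
from look import *
st(); im,P=snap("w4"); P=P.reshape(-1,3)
def box(cx,cy,rx,ry,z0,z1):
    m=(abs(P[:,0]-cx)<rx)&(abs(P[:,1]-cy)<ry)&(P[:,2]>z0)&(P[:,2]<z1);return P[m]
for x in range(480,690,20):
    q=box(x,32,4,12,40,54)
    if len(q)>8: print(x,len(q),q[:,1].min().round(1),q[:,1].max().round(1),np.median(q[:,2]).round(1))
E
python3 strip.py
```

```text
t 3.9 [610.9  37.1 125.3] [ 180.     0.3 -177.9] F [0.8 0.4 0.7] w 59.51
480 106 20.0 30.7 45.6
500 212 20.2 31.4 46.7
520 229 20.1 32.8 47.6
540 201 20.5 43.9 48.3
560 194 20.9 32.8 48.6
580 177 21.2 33.4 48.5
600 173 21.7 34.1 48.4
620 147 22.9 34.0 48.4
640 135 23.2 34.7 48.4
660 127 24.3 35.3 46.9
```

```bash
python3 - <<'E'
from look import *
P=np.load("w4_P.npy").reshape(-1,3)
def box(cx,cy,rx,ry,z0,z1):
    m=(abs(P[:,0]-cx)<rx)&(abs(P[:,1]-cy)<ry)&(P[:,2]>z0)&(P[:,2]<z1);return P[m]
q=box(580,28,120,8,38,52);print(q[:,0].min(),q[:,0].max())
q=box(592,30,70,45,49.5,56);q=q[abs(q[:,1]-30)>14]
for lo,hi in [(500,570),(600,680)]:
    k=q[(q[:,0]>lo)&(q[:,0]<hi)];print(len(k),cv2.minAreaRect(k[:,:2].astype(np.float32)))
for r in ctrl.place_of("wrist","brush_tip")[:2]+ctrl.place_of("wrist","brush_grip")[:2]: print(r["confidence"],world("wrist",r["uv"],z=42))
E
```

```text
479.37846124130124 674.7080222494575
680 ((548.4464721679688, 28.1610107421875), (9.582746505737305, 63.52766418457031), 1.5996675491333008)
569 ((638.6605834960938, 31.37156105041504), (10.824323654174805, 62.93178176879883), 1.7616510391235352)
0.75 [478.07512337  24.12036993  42.        ]
0.71 [504.3628758  -28.79278071  42.        ]
0.55 [592.52176845  29.36074546  42.        ]
```

send_rows:
  rows:
    - {"x":0,"y":-0.85,"z":-2,"roll":-0.8,"claw":0.3}
    - {"x":0,"y":-0.85,"z":-4.5,"roll":-0.8,"claw":0.3}
    - {"x":0,"y":-0.85,"z":-7,"roll":-0.8,"claw":0.3}
    - {"x":0,"y":-0.85,"z":-8.7,"roll":-0.8,"claw":0.3}
    - {"x":0,"y":-0.85,"z":-8.7,"roll":-0.8,"claw":0.5}

```text
clock: 4.47
eef_pos: [606.6, 28.0, 32.7]
tool_rot: [-3.141, -0.005, -3.119]
force: [-0.1, -0.4, 0.4]
width: 48.7
```

send_rows:
  rows:
    - {"x":0,"y":0,"z":0,"roll":0,"claw":0.6}
    - {"x":0,"y":0,"z":0,"roll":0,"claw":0.7}
    - {"x":0,"y":0,"z":0,"roll":0,"claw":0.75}
    - {"x":0,"y":0,"z":0,"roll":0,"claw":0.75}

```text
clock: 4.8
eef_pos: [610.0, 28.4, 36.9]
tool_rot: [3.141, 0.003, -3.119]
force: [0.3, -0.1, -0.0]
width: 21.6
```

send_rows:
  rows:
    - {"x":0,"y":0,"z":0,"roll":0,"claw":0.75}
    - {"x":0,"y":0,"z":0,"roll":0,"claw":0.75}
    - {"x":0,"y":0,"z":0,"roll":0,"claw":0.8}
    - {"x":0,"y":0,"z":0,"roll":0,"claw":0.8}
    - {"x":0,"y":0,"z":0,"roll":0,"claw":0.8}

```text
clock: 5.22
eef_pos: [608.9, 28.3, 35.4]
tool_rot: [3.142, -0.0, -3.119]
force: [-0.4, 0.6, -0.3]
width: 16.9
```

send_rows:
  rows:
    - {"x":0,"y":0,"z":0,"roll":0,"claw":0.84}
    - {"x":0,"y":0,"z":0,"roll":0,"claw":0.84}
    - {"x":0,"y":0,"z":0,"roll":0,"claw":0.84}

```text
clock: 5.47
eef_pos: [608.9, 28.3, 35.3]
tool_rot: [3.142, -0.0, -3.119]
force: [0.9, 0.9, 0.8]
width: 14.0
```

send_rows:
  rows:
    - {"x":0,"y":0,"z":0,"roll":0,"claw":0.85}
    - {"x":0,"y":0,"z":0,"roll":0,"claw":0.85}
    - {"x":0,"y":0,"z":0,"roll":0,"claw":0.85}

```text
clock: 5.72
eef_pos: [608.8, 28.3, 35.3]
tool_rot: [3.141, -0.0, -3.119]
force: [-0.2, 1.2, 0.9]
width: 12.9
```

send_rows:
  rows:
    - {"x":0,"y":0,"z":0,"roll":0,"claw":0.86}
    - {"x":0,"y":0,"z":0,"roll":0,"claw":0.86}
    - {"x":0,"y":0,"z":0,"roll":0,"claw":0.86}

```text
clock: 5.97
eef_pos: [608.9, 28.4, 35.3]
tool_rot: [3.141, -0.0, -3.119]
force: [-0.5, 1.9, 0.5]
width: 12.8
```

send_rows:
  rows:
    - {"x":0,"y":0,"z":0.6,"roll":0,"claw":0.86}
    - {"x":0,"y":0,"z":1.2,"roll":0,"claw":0.86}
    - {"x":0,"y":0,"z":1.8,"roll":0,"claw":0.86}
    - {"x":0,"y":0,"z":2.4,"roll":0,"claw":0.86}
    - {"x":0,"y":0,"z":2.4,"roll":0,"claw":0.86}

```text
clock: 6.38
eef_pos: [610.0, 28.2, 61.1]
tool_rot: [3.142, 0.003, -3.119]
force: [-0.4, -0.5, -1.3]
width: 12.4
```

```bash
cat > slope.py <<'E'
import sys
from look import *
# brush line in tool frame: distance ahead of the TCP (toward bristles) and top-surface height rel. to TCP
def slope(name,lat=9):
    s=ctrl.read_state(); st(); im,P=snap(name); P=P.reshape(-1,3)
    e=np.array(s["eef_pos"]); y=s["tool_rot"][2]; f=np.array([np.cos(y),np.sin(y)]); l=np.array([-f[1],f[0]])
    a=(P[:,:2]-e[:2])@f; b=(P[:,:2]-e[:2])@l; z=P[:,2]
    for k in range(20,150,10):
        m=(abs(a-k)<4)&(abs(b)<lat)&(z>e[2]-130)&(z<e[2]+60)
        if m.sum()>5: print(k,m.sum(),"lat",b[m].min().round(1),b[m].max().round(1),"z",np.percentile(z[m],[10,50,90]).round(1))
slope(sys.argv[1])
E
python3 slope.py w5
```

```text
t 6.38 [610.   28.2  61.1] [ 180.     0.2 -178.7] F [-0.4 -0.5 -1.3] w 12.37
20 515 lat -8.9 9.0 z [ 72.7  73.9 117.3]
30 526 lat -6.0 7.1 z [72.3 73.7 74.5]
40 544 lat -5.8 7.0 z [72.3 73.7 74.6]
50 555 lat -5.7 6.4 z [72.4 73.6 74.5]
60 654 lat -8.8 9.0 z [71.  73.5 74.5]
70 600 lat -9.0 8.8 z [71.4 73.1 74.3]
80 723 lat -9.0 8.4 z [71.7 72.6 73.5]
90 745 lat -6.7 7.3 z [71.7 72.5 73.4]
100 720 lat -6.3 7.0 z [71.2 72.2 73.2]
110 565 lat -5.4 6.1 z [70.6 71.6 72.4]
```

send_rows:
  rows:
    - {"x":0,"y":0,"z":-1.0,"roll":0,"claw":0.86}
    - {"x":0,"y":0,"z":-1.5,"roll":0,"claw":0.855}
    - {"x":0,"y":0,"z":-1.5,"roll":0,"claw":0.855}
    - {"x":0,"y":0,"z":-1.5,"roll":0,"claw":0.852}
    - {"x":0,"y":0,"z":-1.5,"roll":0,"claw":0.852}

```text
clock: 6.85
eef_pos: [608.6, 28.3, 43.8]
tool_rot: [-3.142, -0.001, -3.119]
force: [-0.2, 0.7, -0.9]
width: 12.9
```

```bash
python3 slope.py w6 | grep -v " 20 "
```

```text
t 6.85 [608.6  28.3  43.8] [-1.800e+02 -1.000e-01 -1.787e+02] F [-0.2  0.7 -0.9] w 12.89
20 471 lat -8.8 8.6 z [56.2 57.4 58.3]
30 532 lat -8.7 7.1 z [55.6 57.4 58.3]
40 553 lat -9.0 7.0 z [55.9 57.4 58.2]
50 572 lat -9.0 6.4 z [56.  57.4 58.4]
60 721 lat -8.8 9.0 z [37.4 57.2 58.3]
70 650 lat -8.7 8.9 z [54.9 56.7 58. ]
80 703 lat -8.6 7.3 z [55.6 56.5 57.4]
90 761 lat -6.7 7.3 z [55.5 56.4 57.3]
100 718 lat -6.2 7.0 z [55. 56. 57.]
110 515 lat -5.4 6.2 z [54.6 55.5 56.4]
120 16 lat -8.6 -8.5 z [0.4 0.9 1.3]
130 21 lat -9.0 -8.4 z [0.7 1.4 2. ]
```

send_rows:
  rows:
    - {"x":0,"y":0,"z":0,"roll":0,"claw":0.85}
    - {"x":0,"y":0,"z":0,"roll":0,"claw":0.849}
    - {"x":0,"y":0,"z":0,"roll":0,"claw":0.849}

```text
clock: 7.15
eef_pos: [609.0, 28.3, 44.5]
tool_rot: [3.142, 0.0, -3.119]
force: [-0.5, -0.0, -0.9]
width: 13.0
```

```bash
python3 slope.py w7 | grep -v " 20 "
```

```text
t 7.15 [609.   28.3  44.5] [ 180.     0.  -178.7] F [-0.5 -0.  -0.9] w 13.02
20 486 lat -8.9 9.0 z [56.7 57.9 58.9]
30 542 lat -8.7 7.1 z [56.  57.8 58.7]
40 562 lat -8.6 7.0 z [56.4 57.9 58.7]
50 587 lat -9.0 6.4 z [56.3 57.8 58.7]
60 698 lat -8.9 9.0 z [37.3 57.6 58.6]
70 624 lat -8.8 8.9 z [55.2 57.1 58.5]
80 719 lat -8.6 7.2 z [56.  56.9 57.7]
90 763 lat -6.7 7.4 z [55.9 56.8 57.8]
100 725 lat -6.3 7.0 z [55.4 56.5 57.5]
110 534 lat -5.4 6.2 z [55.  55.9 56.7]
120 15 lat -8.7 -8.5 z [0.1 1.4 2. ]
130 22 lat -9.0 -8.4 z [0.2 1.4 2.8]
```

send_rows:
  rows:
    - {"x":0,"y":0,"z":0,"roll":0,"claw":0.848}
    - {"x":0,"y":0,"z":0,"roll":0,"claw":0.848}
    - {"x":0,"y":0,"z":0,"roll":0,"claw":0.847}
    - {"x":0,"y":0,"z":0,"roll":0,"claw":0.847}

```text
clock: 7.53
eef_pos: [609.0, 28.3, 44.4]
tool_rot: [3.142, 0.0, -3.119]
force: [-0.3, -0.4, -0.4]
width: 13.6
```

```bash
python3 slope.py w8 | egrep "^t|^30|^50|^90|^110"
```

```text
t 7.53 [609.   28.3  44.4] [ 180.     0.  -178.7] F [-0.3 -0.4 -0.4] w 13.56
30 489 lat -8.7 8.8 z [46.3 48.6 49.5]
50 527 lat -9.0 8.7 z [46.  48.5 49.5]
90 658 lat -9.0 7.3 z [46.8 47.8 48.6]
110 636 lat -8.7 8.8 z [45.8 46.8 47.8]
```

send_rows:
  rows:
    - {"x":0,"y":0,"z":0,"roll":0,"claw":0.846}
    - {"x":0,"y":0,"z":0,"roll":0,"claw":0.846}
    - {"x":0,"y":0,"z":0,"roll":0,"claw":0.846}

```text
clock: 7.83
eef_pos: [608.9, 28.3, 44.3]
tool_rot: [3.142, 0.0, -3.119]
force: [-0.1, 0.3, -0.1]
width: 12.8
```

```bash
python3 slope.py w9 | egrep "^t|^30|^50|^90|^110"
```

```text
t 7.83 [608.9  28.3  44.3] [ 180.     0.  -178.7] F [-0.1  0.3 -0.1] w 12.84
30 485 lat -8.7 8.8 z [46.4 48.7 49.6]
50 525 lat -9.0 8.6 z [46.4 48.6 49.5]
90 650 lat -8.9 7.2 z [46.8 47.8 48.7]
110 623 lat -8.7 8.9 z [45.7 46.8 47.8]
```

send_rows:
  rows:
    - {"x":0,"y":0,"z":0,"roll":0,"claw":0.845}
    - {"x":0,"y":0,"z":0,"roll":0,"claw":0.845}
    - {"x":0,"y":0,"z":0,"roll":0,"claw":0.845}

```text
clock: 8.13
eef_pos: [608.9, 28.3, 44.3]
tool_rot: [3.142, -0.0, -3.119]
force: [-0.2, -0.2, -0.7]
width: 13.1
```

```bash
python3 slope.py w10 | egrep "^t|^30|^50|^90|^110"
```

```text
t 8.13 [608.9  28.3  44.3] [ 180.    -0.  -178.7] F [-0.2 -0.2 -0.7] w 13.07
30 492 lat -8.7 8.7 z [46.4 48.6 49.5]
50 528 lat -9.0 8.6 z [45.9 48.6 49.6]
90 650 lat -8.9 7.3 z [46.8 47.9 48.7]
110 628 lat -8.7 8.9 z [45.9 46.8 47.7]
```

send_rows:
  rows:
    - {"x":0,"y":0,"z":0,"roll":0,"claw":0.7}
    - {"x":0,"y":0,"z":0,"roll":0,"claw":0.6}
    - {"x":0,"y":0,"z":0.5,"roll":0,"claw":0.5}
    - {"x":0,"y":0,"z":3.5,"roll":0,"claw":0.5}
    - {"x":0,"y":0,"z":4.5,"roll":0,"claw":0.5}

```text
clock: 8.6
eef_pos: [610.2, 28.3, 91.9]
tool_rot: [3.141, 0.003, -3.119]
force: [1.1, -0.0, 0.4]
width: 42.4
```

send_rows:
  rows:
    - {"x":3,"y":0.1,"z":0,"roll":0,"claw":0.5}
    - {"x":5.5,"y":0.1,"z":0,"roll":0,"claw":0.5}
    - {"x":5.5,"y":0.1,"z":-3,"roll":0,"claw":0.5}
    - {"x":5.5,"y":0.1,"z":-5.3,"roll":0,"claw":0.6}
    - {"x":5.5,"y":0.1,"z":-5.3,"roll":0,"claw":0.8}

```text
clock: 9.02
eef_pos: [660.7, 29.0, 32.2]
tool_rot: [-3.141, -0.008, -3.119]
force: [-1.9, -0.4, -0.0]
width: 23.5
```

send_rows:
  rows:
    - {"x":0,"y":0,"z":0,"roll":0,"claw":0.8}
    - {"x":0,"y":0,"z":0,"roll":0,"claw":0.8}
    - {"x":0,"y":0,"z":0,"roll":0,"claw":0.86}
    - {"x":0,"y":0,"z":0,"roll":0,"claw":0.86}
    - {"x":0,"y":0,"z":0,"roll":0,"claw":0.86}

```text
clock: 9.43
eef_pos: [665.0, 29.3, 37.9]
tool_rot: [3.141, 0.003, -3.119]
force: [0.2, 1.2, 3.1]
width: 12.3
```

```bash
python3 slope.py w11 | egrep "^t|^30|^50|^90|^1"; cat >s.py <<'E'
from look import *
im,d=ctrl.get_image("scene"); cv2.imwrite("pics/tmp.png",cv2.resize(im[150:300,240:440],(800,600),interpolation=cv2.INTER_CUBIC))
E
python3 s.py; cp pics/tmp.png pics/s1.png
```

```text
t 9.43 [665.   29.3  37.9] [ 180.     0.2 -178.7] F [0.2 1.2 3.1] w 12.27
30 647 lat -8.9 9.0 z [35.3 48.3 49.5]
50 586 lat -8.7 8.9 z [46.3 48.5 49.5]
90 731 lat -8.7 8.9 z [46.5 48.6 49.7]
100 759 lat -9.0 8.8 z [46.8 48.6 49.6]
110 832 lat -9.0 9.0 z [25.1 48.2 49.4]
120 16 lat -8.8 8.7 z [36.  37.2 37.8]
```

View pics/s1.png

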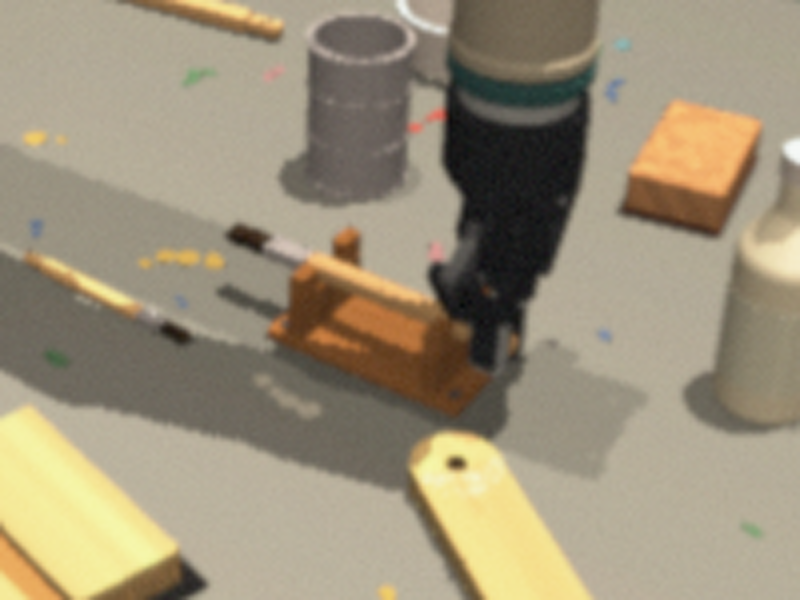

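send_rows:
  rows:
    - {"x":0,"y":0,"z":0,"roll":0,"claw":0.88}
    - {"x":0,"y":0,"z":0,"roll":0,"claw":0.88}
    - {"x":0,"y":0,"z":0,"roll":0,"claw":0.88}

```text
clock: 9.78
eef_pos: [665.0, 29.4, 37.4]
tool_rot: [3.141, 0.002, -3.119]
force: [1.1, 1.0, 6.8]
width: 11.0
```

send_rows:
  rows:
    - {"x":0,"y":0,"z":0,"roll":0,"claw":0.9}
    - {"x":0,"y":0,"z":0,"roll":0,"claw":0.9}
    - {"x":0,"y":0,"z":0,"roll":0,"claw":0.9}

```text
clock: 10.03
eef_pos: [665.0, 29.4, 37.6]
tool_rot: [3.141, 0.002, -3.119]
force: [0.8, 0.0, 7.6]
width: 9.8
```

send_rows:
  rows:
    - {"x":0,"y":0,"z":0,"roll":0,"claw":0.885}
    - {"x":0,"y":0,"z":0.4,"roll":0,"claw":0.885}
    - {"x":0,"y":0,"z":0.8,"roll":0,"claw":0.885}
    - {"x":0,"y":0,"z":1.2,"roll":0,"claw":0.885}
    - {"x":0,"y":0,"z":1.2,"roll":0,"claw":0.885}

```text
clock: 10.45
eef_pos: [664.1, 29.2, 49.0]
tool_rot: [3.142, 0.001, -3.119]
force: [0.1, 0.6, -1.5]
width: 9.7
```

```bash
python3 slope.py w12 | egrep "^t|^30|^50|^90|^1"
```

```text
t 10.45 [664.1  29.2  49. ] [ 180.     0.  -178.7] F [ 0.1  0.6 -1.5] w 9.66
30 559 lat -9.0 8.9 z [36.7 59.5 60.4]
50 559 lat -8.7 6.5 z [58.3 59.8 60.8]
90 693 lat -8.8 6.5 z [58.8 60.2 61.2]
100 755 lat -8.7 6.7 z [58.8 60.2 61.4]
110 676 lat -9.0 9.0 z [36.4 60.1 61.2]
120 70 lat -8.8 9.0 z [35.7 36.6 37.4]
```

send_rows:
  rows:
    - {"x":0,"y":0,"z":0,"roll":0,"claw":0.882}
    - {"x":0,"y":0,"z":0,"roll":0,"claw":0.882}
    - {"x":0,"y":0,"z":0,"roll":0,"claw":0.88}
    - {"x":0,"y":0,"z":0,"roll":0,"claw":0.88}

```text
clock: 10.83
eef_pos: [663.7, 29.2, 48.1]
tool_rot: [-3.142, -0.0, -3.119]
force: [0.1, -0.4, -0.9]
width: 10.3
```

```bash
python3 slope.py w13 | egrep "^t|^30|^50|^90|^100"
```

```text
t 10.83 [663.7  29.2  48.1] [-180.    -0.  -178.7] F [ 0.1 -0.4 -0.9] w 10.29
30 562 lat -9.0 9.0 z [37.1 59.  60. ]
50 558 lat -8.6 6.5 z [57.8 59.3 60.3]
90 696 lat -8.7 6.7 z [58.4 59.7 60.7]
100 757 lat -8.6 6.7 z [58.3 59.8 60.8]
```

send_rows:
  rows:
    - {"x":0,"y":0,"z":0,"roll":0,"claw":0.879}
    - {"x":0,"y":0,"z":0,"roll":0,"claw":0.879}
    - {"x":0,"y":0,"z":0,"roll":0,"claw":0.878}
    - {"x":0,"y":0,"z":0,"roll":0,"claw":0.878}

```text
clock: 11.22
eef_pos: [663.9, 29.3, 48.3]
tool_rot: [-3.142, 0.0, -3.119]
force: [-0.4, -0.5, -0.8]
width: 10.3
```

```bash
python3 slope.py w14 | egrep "^t|^30|^50|^90|^100"
```

```text
t 11.22 [663.9  29.3  48.3] [-180.     0.  -178.7] F [-0.4 -0.5 -0.8] w 10.31
30 564 lat -9.0 9.0 z [37.1 59.  59.9]
50 552 lat -8.6 6.6 z [57.4 59.3 60.2]
90 681 lat -8.8 6.4 z [58.1 59.4 60.4]
100 754 lat -8.6 6.8 z [57.7 59.4 60.4]
```

send_rows:
  rows:
    - {"x":0,"y":0,"z":0,"roll":0,"claw":0.877}
    - {"x":0,"y":0,"z":0,"roll":0,"claw":0.877}
    - {"x":0,"y":0,"z":0,"roll":0,"claw":0.877}

```text
clock: 11.52
eef_pos: [663.9, 29.3, 48.3]
tool_rot: [3.142, -0.0, -3.119]
force: [-0.1, -0.5, -0.7]
width: 10.7
```

```bash
python3 slope.py w15 | egrep "^t|^30|^50|^90|^100"
```

```text
t 11.52 [663.9  29.3  48.3] [ 180.    -0.  -178.7] F [-0.1 -0.5 -0.7] w 10.74
30 566 lat -9.0 8.9 z [36.8 58.7 59.7]
50 545 lat -8.6 6.6 z [57.2 58.8 59.6]
90 680 lat -8.7 6.5 z [57.2 58.6 59.6]
100 738 lat -9.0 6.9 z [56.9 58.5 59.6]
```

send_rows:
  rows:
    - {"x":0,"y":0,"z":0,"roll":0,"claw":0.876}
    - {"x":0,"y":0,"z":0,"roll":0,"claw":0.876}
    - {"x":0,"y":0,"z":0,"roll":0,"claw":0.876}

```text
clock: 11.82
eef_pos: [663.9, 29.2, 48.3]
tool_rot: [-3.142, -0.0, -3.119]
force: [0.1, -0.4, -2.3]
width: 11.0
```

```bash
python3 slope.py w16 | egrep "^t|^30|^50|^90|^100"
```

```text
t 11.82 [663.9  29.2  48.3] [-180.    -0.  -178.7] F [ 0.1 -0.4 -2.3] w 10.96
30 575 lat -8.9 8.9 z [36.1 57.6 58.7]
50 551 lat -8.7 6.6 z [54.9 56.7 57.6]
90 664 lat -8.8 8.9 z [52.7 54.6 55.6]
100 666 lat -8.6 6.6 z [52.6 54.2 55.2]
```

send_rows:
  rows:
    - {"x":0,"y":0,"z":0.3,"roll":0,"claw":0.876}
    - {"x":0,"y":0,"z":0.6,"roll":0,"claw":0.876}
    - {"x":0,"y":0,"z":0.9,"roll":0,"claw":0.876}
    - {"x":0,"y":0,"z":1.2,"roll":0,"claw":0.876}
    - {"x":0,"y":0,"z":1.5,"roll":0,"claw":0.876}

```text
clock: 12.28
eef_pos: [664.0, 29.2, 63.8]
tool_rot: [3.142, 0.0, -3.119]
force: [1.0, 0.1, -0.1]
width: 10.6
```

```bash
python3 slope.py w17 | egrep "^t|^30|^50|^90|^1"
```

```text
t 12.28 [664.   29.2  63.8] [ 180.     0.  -178.7] F [ 1.   0.1 -0.1] w 10.58
30 528 lat -9.0 9.0 z [71.5 73.7 74.8]
50 541 lat -5.9 6.7 z [71.3 72.7 73.7]
90 651 lat -9.0 6.7 z [69.1 70.6 71.6]
100 648 lat -5.9 6.7 z [68.8 70.1 71.2]
110 727 lat -9.0 9.0 z [55.9 69.5 70.6]
120 45 lat -8.8 8.9 z [36.5 37.5 38.4]
```

send_rows:
  rows:
    - {"x":0,"y":0,"z":-0.5,"roll":0,"claw":0.8755}
    - {"x":0,"y":0,"z":-0.5,"roll":0,"claw":0.8755}
    - {"x":0,"y":0,"z":-0.5,"roll":0,"claw":0.875}
    - {"x":0,"y":0,"z":-0.5,"roll":0,"claw":0.875}
    - {"x":0,"y":0,"z":-0.5,"roll":0,"claw":0.875}

```text
clock: 12.75
eef_pos: [663.8, 29.3, 58.1]
tool_rot: [3.142, -0.0, -3.119]
force: [0.3, 0.6, 0.0]
width: 10.6
```

```bash
python3 slope.py w18 | egrep "^t|^30|^50|^90|^1"
```

```text
t 12.75 [663.8  29.3  58.1] [ 180.    -0.  -178.7] F [0.3 0.6 0. ] w 10.64
30 547 lat -8.9 9.0 z [53.3 66.4 67.5]
50 496 lat -9.0 6.3 z [63.  64.4 65.3]
90 579 lat -8.7 6.5 z [58.4 60.  60.9]
100 586 lat -8.6 6.5 z [57.4 58.9 59.9]
110 766 lat -9.0 9.0 z [35.7 57.4 58.6]
120 130 lat -8.9 8.7 z [36.5 55.5 57.5]
130 8 lat -8.8 -8.7 z [8.2 8.8 9.7]
```

send_rows:
  rows:
    - {"x":0,"y":0,"z":0,"roll":0,"claw":0.8745}
    - {"x":0,"y":0,"z":0.2,"roll":0,"claw":0.8745}
    - {"x":0,"y":0,"z":0.4,"roll":0,"claw":0.8745}
    - {"x":0,"y":0,"z":0.6,"roll":0,"claw":0.8745}
    - {"x":0,"y":0,"z":0.8,"roll":0,"claw":0.8745}

```text
clock: 13.22
eef_pos: [664.0, 29.3, 66.7]
tool_rot: [3.142, 0.0, -3.119]
force: [0.3, 0.2, -0.3]
width: 10.8
```

```bash
python3 slope.py w19 | egrep "^t|^30|^50|^90|^1"
```

```text
t 13.22 [664.   29.3  66.7] [ 180.     0.  -178.7] F [ 0.3  0.2 -0.3] w 10.82
30 522 lat -9.0 6.9 z [71.8 73.8 75. ]
50 495 lat -8.9 6.4 z [68.7 70.2 71.3]
90 516 lat -9.0 6.3 z [61.3 62.8 64. ]
100 563 lat -9.0 9.0 z [58.8 60.9 62.1]
110 633 lat -9.0 8.9 z [37.1 59.  60.2]
120 311 lat -8.9 8.6 z [37.4 57.5 58.6]
130 8 lat -8.7 -8.6 z [ 8.6  9.2 10.2]
140 7 lat -9.0 -8.9 z [0.8 1.4 1.8]
```

send_rows:
  rows:
    - {"x":0,"y":0,"z":0.3,"roll":0,"claw":0.8745}
    - {"x":0,"y":0,"z":0.6,"roll":0,"claw":0.8745}
    - {"x":0,"y":0,"z":0.9,"roll":0,"claw":0.8745}
    - {"x":0,"y":0,"z":1.2,"roll":0,"claw":0.8745}
    - {"x":0,"y":0,"z":1.5,"roll":0,"claw":0.8745}

```text
clock: 13.68
eef_pos: [664.0, 29.3, 81.7]
tool_rot: [3.142, 0.0, -3.119]
force: [-0.1, -1.1, -0.0]
width: 11.0
```

```bash
python3 slope.py w20 | egrep "^t|^30|^50|^90|^1"
```

```text
t 13.68 [664.   29.3  81.7] [ 180.     0.  -178.7] F [-0.1 -1.1 -0. ] w 11.02
30 492 lat -8.8 6.9 z [87.6 89.1 90.2]
50 494 lat -5.6 6.4 z [84.  85.4 86.6]
90 503 lat -6.0 6.3 z [76.8 78.1 79.2]
100 543 lat -9.0 6.8 z [74.5 76.1 77.2]
110 564 lat -8.9 9.0 z [71.8 74.2 75.5]
120 282 lat -8.7 8.8 z [70.1 72.8 73.9]
```

send_rows:
  rows:
    - {"x":0,"y":0,"z":0,"roll":0,"claw":0.874}
    - {"x":0,"y":0,"z":0,"roll":0,"claw":0.874}
    - {"x":0,"y":0,"z":0,"roll":0,"claw":0.874}
    - {"x":0,"y":0,"z":0,"roll":0,"claw":0.8737}
    - {"x":0,"y":0,"z":0,"roll":0,"claw":0.8737}

```text
clock: 14.15
eef_pos: [663.7, 29.3, 81.1]
tool_rot: [-3.142, -0.0, -3.119]
force: [-0.6, 1.7, -1.1]
width: 11.2
```

```bash
python3 slope.py w21 | egrep "^t|^30|^50|^90|^1"
```

```text
t 14.15 [663.7  29.3  81.1] [-180.    -0.  -178.7] F [-0.6  1.7 -1.1] w 11.17
30 509 lat -8.8 7.0 z [84.5 86.4 87.7]
50 481 lat -5.8 6.6 z [79.4 81.1 82.4]
90 465 lat -5.8 6.6 z [69.1 70.8 72.1]
100 465 lat -9.0 6.6 z [66.6 68.1 69.5]
110 524 lat -9.0 9.0 z [37.  65.4 66.9]
120 452 lat -8.6 8.9 z [60.3 62.9 64.3]
130 10 lat -8.7 7.4 z [ 8.6  9.  52.4]
140 6 lat -9.0 -9.0 z [1.5 1.6 1.9]
```

send_rows:
  rows:
    - {"x":0,"y":0,"z":0.8,"roll":0,"claw":0.875}
    - {"x":0,"y":0,"z":1.6,"roll":0,"claw":0.875}
    - {"x":0,"y":0,"z":2.4,"roll":0,"claw":0.875}
    - {"x":0,"y":0,"z":3.2,"roll":0,"claw":0.875}
    - {"x":0,"y":0,"z":4,"roll":0,"claw":0.8735}

```text
clock: 14.62
eef_pos: [664.2, 29.3, 122.7]
tool_rot: [3.142, 0.001, -3.119]
force: [0.3, -0.3, -0.8]
width: 10.6
```

send_rows:
  rows:
    - {"x":0,"y":0,"z":0,"roll":0,"claw":0.8735}
    - {"x":0,"y":0,"z":0,"roll":0,"claw":0.8735}
    - {"x":0,"y":0,"z":0,"roll":0,"claw":0.8733}
    - {"x":0,"y":0,"z":0,"roll":0,"claw":0.8733}
    - {"x":0,"y":0,"z":0,"roll":0,"claw":0.8733}

```text
clock: 15.03
eef_pos: [663.5, 29.3, 120.8]
tool_rot: [-3.142, -0.001, -3.119]
force: [0.4, 0.7, -0.7]
width: 11.1
```

```bash
python3 slope.py w22 | egrep "^t|^30|^50|^90|^1"
```

```text
t 15.03 [663.5  29.3 120.8] [-1.800e+02 -1.000e-01 -1.787e+02] F [ 0.4  0.7 -0.7] w 11.1
30 505 lat -5.9 7.2 z [122.  124.  125.7]
50 422 lat -5.4 6.3 z [115.4 116.9 118.4]
90 401 lat -5.6 6.5 z [100.6 102.3 103.7]
100 385 lat -5.8 6.5 z [ 97.1  98.7 100.2]
110 380 lat -9.0 6.6 z [93.  95.  96.5]
120 360 lat -8.7 6.8 z [88.2 91.1 92.9]
130 190 lat -6.5 7.2 z [86.6 87.7 88.8]
```

send_rows:
  rows:
    - {"x":0,"y":0,"z":0,"roll":0,"claw":0.8732}
    - {"x":0,"y":0,"z":0,"roll":0,"claw":0.8732}
    - {"x":0,"y":0,"z":0,"roll":0,"claw":0.8732}
    - {"x":0,"y":0,"z":0,"roll":0,"claw":0.8732}
    - {"x":0,"y":0,"z":0,"roll":0,"claw":0.8732}

```text
clock: 15.5
eef_pos: [663.9, 29.2, 121.3]
tool_rot: [-3.142, -0.0, -3.119]
force: [-0.0, 0.1, -0.2]
width: 10.8
```

```bash
python3 slope.py w23 | egrep "^t|^30|^50|^90|^1"
```

```text
t 15.5 [663.9  29.2 121.3] [-180.    -0.  -178.7] F [-0.   0.1 -0.2] w 10.77
30 498 lat -5.9 7.1 z [122.7 124.5 126. ]
50 430 lat -5.5 6.2 z [115.9 117.4 118.8]
90 404 lat -5.7 6.4 z [101.1 102.7 104.2]
100 393 lat -5.8 6.5 z [ 97.4  99.  100.5]
110 385 lat -9.0 6.5 z [93.6 95.4 96.9]
120 361 lat -8.8 6.8 z [88.7 91.5 93.3]
130 185 lat -6.6 7.1 z [87.  88.1 89.1]
```

send_rows:
  rows:
    - {"x":0,"y":0,"z":0,"roll":0,"claw":0.8728}
    - {"x":0,"y":0,"z":0,"roll":0,"claw":0.8728}
    - {"x":0,"y":0,"z":0,"roll":0,"claw":0.8728}
    - {"x":0,"y":0,"z":0,"roll":0,"claw":0.8724}
    - {"x":0,"y":0,"z":0,"roll":0,"claw":0.8724}

```text
clock: 15.97
eef_pos: [663.8, 29.3, 121.3]
tool_rot: [3.142, -0.0, -3.119]
force: [-0.4, -0.4, -0.8]
width: 11.2
```

```bash
python3 slope.py w24 | egrep "^t|^30|^50|^90|^100"
```

```text
t 15.97 [663.8  29.3 121.3] [ 180.    -0.  -178.7] F [-0.4 -0.4 -0.8] w 11.17
30 498 lat -8.9 7.1 z [115.5 118.2 121. ]
50 378 lat -5.6 6.3 z [100.4 103.1 105.8]
90 280 lat -8.6 6.5 z [69.5 72.6 75.3]
100 246 lat -8.6 6.6 z [62.5 65.  68. ]
```

send_rows:
  rows:
    - {"x":0,"y":0,"z":0,"roll":0,"claw":0.872}
    - {"x":0,"y":0,"z":0,"roll":0,"claw":0.872}
    - {"x":0,"y":0,"z":0,"roll":0,"claw":0.872}
    - {"x":0,"y":0,"z":0,"roll":0,"claw":0.872}

```text
clock: 16.35
eef_pos: [663.8, 29.3, 121.3]
tool_rot: [3.142, -0.0, -3.119]
force: [-0.4, -0.4, 0.6]
width: 10.7
```

```bash
python3 slope.py w25 | egrep "^t|^30|^50|^90|^100"
```

```text
t 16.35 [663.8  29.3 121.3] [ 180.    -0.  -178.7] F [-0.4 -0.4  0.6] w 10.68
30 485 lat -8.8 7.1 z [115.7 118.5 121.1]
50 374 lat -5.5 6.3 z [100.6 103.3 105.7]
90 277 lat -8.6 6.5 z [69.4 72.7 75.2]
100 248 lat -8.6 6.6 z [62.4 65.2 67.8]
```

send_rows:
  rows:
    - {"x":0,"y":0,"z":0,"roll":0,"claw":0.9}
    - {"x":0,"y":0,"z":0,"roll":0,"claw":0.95}
    - {"x":0,"y":0,"z":0,"roll":0,"claw":0.95}
    - {"x":0,"y":0,"z":1,"roll":0,"claw":0.95}
    - {"x":0,"y":0,"z":4,"roll":0,"claw":0.95}

```text
clock: 16.82
eef_pos: [660.6, 29.1, 157.8]
tool_rot: [-3.141, -0.009, -3.119]
force: [0.6, -0.5, -0.9]
width: 9.7
```

send_rows:
  rows:
    - {"x":0,"y":0,"z":3,"roll":0,"claw":0.95}
    - {"x":0,"y":0,"z":6.5,"roll":0,"claw":0.95}
    - {"x":0,"y":0,"z":9.5,"roll":0,"claw":0.95}
    - {"x":0,"y":0,"z":9.5,"roll":0,"claw":0.95}
    - {"x":0,"y":0,"z":9.5,"roll":0,"claw":0.95}

```text
clock: 17.23
eef_pos: [665.2, 29.3, 259.4]
tool_rot: [3.141, 0.005, -3.119]
force: [-0.5, -1.1, -1.1]
width: 10.2
```

```bash
sed -i 's/range(20,150,10)/range(30,190,10)/' slope.py; python3 slope.py w26; python3 - <<'E'
from look import *
e=np.array(ctrl.read_state()["eef_pos"])
for cam in ["wrist","scene"]:
    if cam=="scene": ctrl.get_image("scene")
    for r in ctrl.place_of(cam,"brush_tip")[:2]: print(cam,r["confidence"],np.round(r["uv"]))
E
```

```text
t 17.23 [665.2  29.3 259.4] [ 180.     0.3 -178.7] F [-0.5 -1.1 -1.1] w 10.22
30 493 lat -5.6 7.0 z [252.4 255.1 257.9]
40 443 lat -5.8 7.2 z [244.7 247.5 250.2]
50 383 lat -5.5 6.4 z [237.1 239.8 242.6]
60 343 lat -5.8 6.6 z [229.3 232.  234.7]
70 322 lat -5.8 6.7 z [221.9 224.4 227. ]
80 291 lat -5.5 6.3 z [214.1 216.9 219.6]
90 265 lat -5.8 6.5 z [206.2 208.7 211.5]
100 237 lat -5.8 6.7 z [198.7 201.4 204.1]
110 234 lat -6.3 7.1 z [189.9 191.7 196.1]
120 210 lat -6.4 7.3 z [182.1 185.1 187.5]
130 178 lat -6.3 7.2 z [174.1 177.7 180.1]
140 153 lat -5.3 6.1 z [165.7 168.1 170.4]
150 117 lat -5.3 6.2 z [157.6 160.9 162.9]
wrist 0.93 [324.   8.]
wrist 0.69 [274.  41.]
scene 0.61 [243. 141.]
scene 0.54 [305. 172.]
```

View pics/w26.png

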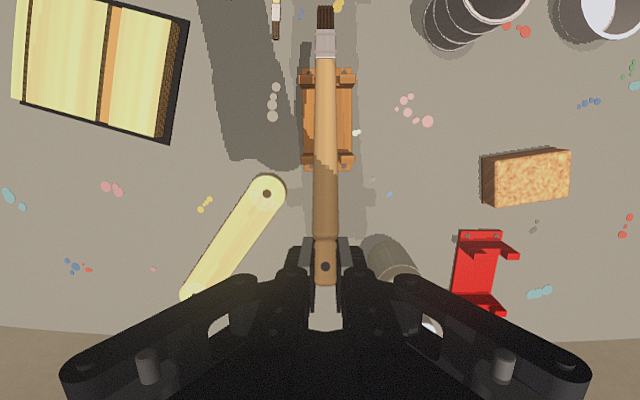

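```bash
python3 - <<'E'
from look import *
s=ctrl.read_state(); e=np.array(s["eef_pos"]); y=s["tool_rot"][2]; f=np.array([np.cos(y),np.sin(y),0]); l=np.array([-f[1],f[0],0])
P=np.load("w26_P.npy"); 
A=(P-e)@f; B=(P-e)@l; Z=P[...,2]-e[2]
m=(abs(B)<8)&(abs(Z-(18.7-.767*A))<8)&(A>100); print("a max",np.nanmax(A[m]), "rows",np.where(m)[0].min(), np.nanmin(Z[m]))
m2=m&(A<100+60); 
mm=(abs(B)<8)&(abs(Z-(18.7-.767*A))<5)&(A>25)&(A<100);k=np.polyfit(A[mm],Z[mm],1);kb=np.polyfit(A[mm],B[mm],1);print("top line",k,"lat",kb,np.degrees(np.arctan(k[0])))
# ray to tip vs axis plane
c=ctrl.get_calibration("wrist");T=np.array(c["T"])
for uv in [(324,8),(325,4)]:
    p1=world("wrist",uv,depth=100.);r=p1-T[:3,3]
    o=T[:3,3]-e
    # Z = (k1-7.6)+k0*A
    num=(k[1]-6/np.cos(np.arctan(k[0])))+k[0]*(o@f)-o[2]; t=num/(r[2]-k[0]*(r@f)); q=o+t*r
    print(uv,"tip a,lat,z",q@f,q@l,q[2],"L",np.hypot(q@f,q[2]-8))
# top camera
im,P=snap("t2","top")
for r in ctrl.place_of("top","brush_tip")[:4]: print(r["confidence"],np.round(r["uv"]),P[int(r["uv"][1]),int(r["uv"][0])])
A=(P-e)@f; B=(P-e)@l; Z=P[...,2]-e[2]
m=(abs(B)<12)&(abs(Z-(18.7-.767*A))<15)&(A>60);print("top a",np.nanmax(A[m]),np.nanmin(Z[m]),np.polyfit(A[m],Z[m],1),np.polyfit(A[m],B[m],1),m.sum())
E
```

```text
a max 150.76077149007338 rows 5 -98.37459954821253
top line [-0.76813915 21.47617267] lat [-0.00378896  0.59579561] -37.529277016874964
(324, 8) tip a,lat,z 151.53922546015724 1.0951201052617 -102.49284069404621 L 187.54414066481587
(325, 4) tip a,lat,z 155.38915948797032 0.3558484495173005 -105.45012573534407 L 192.39730225692682
0.62 [245. 350.] [ 62.28594049 271.41697794  12.77672123]
0.62 [215. 216.] [440.01003821 367.58475214   5.41699593]Traceback (most recent call last):
  File "<stdin>", line 20, in <module>
    res = np.fmax.reduce(a, axis=axis, out=out, **kwargs)
ValueError: zero-size array to reduction operation fmax which has no identity
```

```bash
cat > tipm.py <<'E'
from look import *
import sys
s=ctrl.read_state(); e=np.array(s["eef_pos"]); y=s["tool_rot"][2]; f=np.array([np.cos(y),np.sin(y),0]); l=np.array([-f[1],f[0],0])
st(); im,P=snap(sys.argv[1])
A=(P-e)@f; B=(P-e)@l; Z=P[...,2]-e[2]
mm=(abs(B)<8)&(abs(Z-(18.7-.767*A))<8)&(A>25)&(A<100);k=np.polyfit(A[mm],Z[mm],1);kb=np.polyfit(A[mm],B[mm],1);print("top line",k,"lat",kb,np.degrees(np.arctan(k[0])))
m=(abs(B)<8)&(abs(Z-k[1]-k[0]*A)<8)&(A>100); print("a max",np.nanmax(A[m]), "rows",np.where(m)[0].min(), np.nanmin(Z[m]))
T=np.array(ctrl.get_calibration("wrist")["T"])
for r in ctrl.place_of("wrist","brush_tip")[:2]:
    uv=r["uv"];r=world("wrist",uv,depth=100.)-T[:3,3];o=T[:3,3]-e
    num=(k[1]-6/np.cos(np.arctan(k[0])))+k[0]*(o@f)-o[2]; t=num/(r[2]-k[0]*(r@f)); q=o+t*r
    print(uv,"tip a,lat,z",q@f,q@l,q[2],"L",np.hypot(q@f,q[2]-8))
E
python3 tipm.py w27
```

```text
t 17.53 [663.1  29.2 254.8] [-180.    -0.2 -178.7] F [ 0.2 -0.1 -0.9] w 9.93
top line [-0.76290225 19.89815574] lat [-0.0035274   0.61663572] -37.34009164136309
a max 151.94026642907102 rows 5 -100.50744800629539
[272.2, 41.3] tip a,lat,z 122.47554842310866 36.63860706319186 -81.08541830085252 L 151.44791750096502
[326.0, 7.9] tip a,lat,z 151.44647970366677 -0.4291281233374745 -103.18740704188488 L 187.87941797687938
```

send_rows:
  rows:
    - {"x":-1.1,"y":3.8,"z":0,"roll":0,"claw":0.95}
    - {"x":-2.2,"y":7.6,"z":0,"roll":0,"claw":0.95}
    - {"x":-3.3,"y":11.4,"z":0,"roll":0,"claw":0.95}
    - {"x":-4.4,"y":15.2,"z":0,"roll":0,"claw":0.95}
    - {"x":-5.5,"y":19,"z":0,"roll":0,"claw":0.95}

```text
clock: 18.05
eef_pos: [608.0, 220.8, 255.9]
tool_rot: [-3.141, -0.001, -3.119]
force: [-0.1, 0.7, -0.1]
width: 9.6
```

send_rows:
  rows:
    - {"x":-1.1,"y":3.8,"z":0,"roll":0,"claw":0.95}
    - {"x":-2.2,"y":7.6,"z":0,"roll":0,"claw":0.95}
    - {"x":-3.3,"y":11.4,"z":0,"roll":0,"claw":0.95}
    - {"x":-4.4,"y":14.4,"z":0,"roll":0,"claw":0.95}
    - {"x":-4.4,"y":14.4,"z":0,"roll":0,"claw":0.95}

```text
clock: 18.47
eef_pos: [559.2, 373.8, 255.6]
tool_rot: [3.134, -0.004, -3.107]
force: [-0.6, 1.7, -1.0]
width: 10.1
```

send_rows:
  rows:
    - {"x":0,"y":0,"z":-3,"roll":0,"claw":0.95}
    - {"x":0,"y":0,"z":-6,"roll":0,"claw":0.95}
    - {"x":0,"y":0,"z":-7.5,"roll":0,"claw":0.95}
    - {"x":0,"y":0,"z":-7.5,"roll":0,"claw":0.95}

```text
clock: 18.8
eef_pos: [562.4, 361.2, 176.6]
tool_rot: [-3.136, -0.007, -3.119]
force: [0.1, 0.1, -0.7]
width: 10.3
```

```bash
python3 tipm.py w28; python3 - <<'E'
from look import *
P=np.load("w28_P.npy").reshape(-1,3)
q=P[(abs(P[:,0]-439)<60)&(abs(P[:,1]-360)<60)&(P[:,2]>40)&(P[:,2]<50)];
print(len(q),q[:,:2].min(0),q[:,:2].max(0),cv2.minEnclosingCircle(q[:,:2].astype(np.float32)))
im,d=ctrl.get_image("top");cv2.imwrite("pics/t3.png",cv2.resize(im[150:280,160:300],(700,600),interpolation=cv2.INTER_CUBIC))
E
```

```text
t 18.8 [562.4 361.2 176.6] [-179.7   -0.4 -178.7] F [ 0.1  0.1 -0.7] w 10.25
top line [-0.76009043 21.21679627] lat [-0.00122683 -0.30346083] -37.23811817384995
a max 151.01472181473937 rows 5 -98.28454974548265
[321.5, 7.9] tip a,lat,z 148.996585753011 0.7095665701952415 -99.57056413668036 L 183.7699889392662
2833 [394.6054875  313.01735536] [488.26014104 410.12768489] ((440.44000244140625, 361.3702087402344), 48.757999420166016)
```

View pics/w28.png

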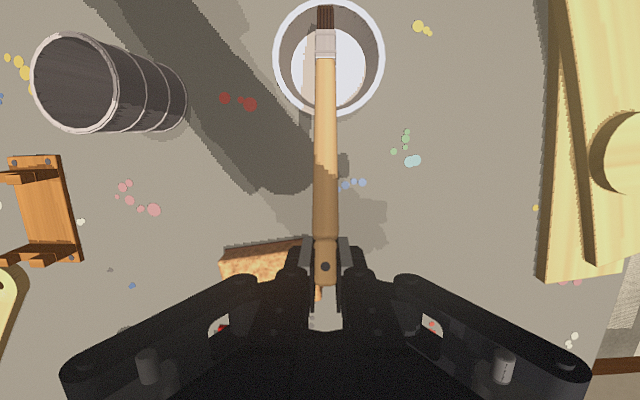

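send_rows:
  rows:
    - {"x":0,"y":0,"z":-2,"roll":0,"claw":0.95}
    - {"x":0,"y":0,"z":-4,"roll":0,"claw":0.95}
    - {"x":0,"y":0,"z":-5.5,"roll":0,"claw":0.95}
    - {"x":0,"y":0,"z":-6.5,"roll":0,"claw":0.95}
    - {"x":0,"y":0,"z":-6.9,"roll":0,"claw":0.95}

```text
clock: 19.37
eef_pos: [565.1, 363.2, 112.2]
tool_rot: [3.141, 0.0, -3.119]
force: [-0.2, 0.1, 0.1]
width: 9.7
```

send_rows:
  rows:
    - {"x":0,"y":0,"z":-0.2,"roll":0,"claw":0.95}
    - {"x":0,"y":0,"z":-0.4,"roll":0,"claw":0.95}
    - {"x":0,"y":0,"z":-0.4,"roll":0,"claw":0.95}

```text
clock: 19.62
eef_pos: [565.6, 363.7, 109.3]
tool_rot: [3.141, 0.002, -3.119]
force: [0.4, -0.1, 0.1]
width: 9.8
```

```bash
python3 tipm.py w29;  python3 - <<'E'
from look import *
P=np.load("w29_P.npy").reshape(-1,3)
q=P[(abs(P[:,0]-439)<60)&(abs(P[:,1]-360)<60)&(P[:,2]>41)&(P[:,2]<49)];
print(len(q),q[:,:2].min(0),q[:,:2].max(0))
im,d=ctrl.get_image("scene");cv2.imwrite("pics/s3.png",cv2.resize(im[90:240,270:470],(800,600),interpolation=cv2.INTER_CUBIC))
E
```

```text
t 19.62 [565.6 363.7 109.3] [ 1.799e+02  1.000e-01 -1.787e+02] F [ 0.4 -0.1  0.1] w 9.8
top line [-0.76486319 19.9843162 ] lat [-0.00423053  0.66658127] -37.411043490732716
a max 157.4859469729768 rows 0 -105.7823412280131
[323.2, 5.9] tip a,lat,z 153.25371209062612 1.5691322165194401 -104.78765134153628 L 190.28335335676758
2959 [421.5731385  311.59423496] [486.50515691 408.58488111]
```

View pics/s3.png

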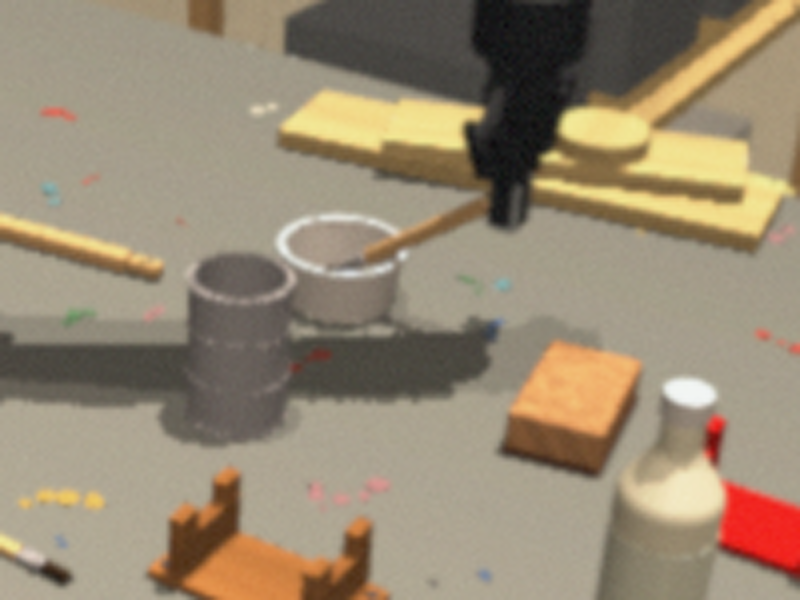

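send_rows:
  rows:
    - {"x":0,"y":0,"z":-0.2,"roll":0,"claw":0.95}
    - {"x":0,"y":0,"z":-0.4,"roll":0,"claw":0.95}
    - {"x":0,"y":0,"z":-0.4,"roll":0,"claw":0.95}
    - {"x":0,"y":0,"z":-0.4,"roll":0,"claw":0.95}

```text
clock: 20.1
eef_pos: [564.9, 363.3, 104.3]
tool_rot: [3.142, 0.0, -3.119]
force: [0.9, 0.2, 0.7]
width: 9.7
```

```bash
python3 - <<'E'
from look import *
for i in range(4): ctrl.get_image("top"); st()
E
python3 tipm.py w30
```

```text
t 20.15 [564.9 363.3 104.3] [ 180.    -0.  -178.7] F [-0.2  0.2 -0.5] w 9.83
t 20.2 [564.9 363.3 104.3] [ 180.    -0.  -178.7] F [ 0.9 -1.   0.5] w 9.89
t 20.25 [564.9 363.3 104.3] [ 180.     0.  -178.7] F [ 1.4 -0.8  0.5] w 9.38
t 20.3 [564.9 363.3 104.3] [ 180.    -0.  -178.7] F [0.8 1.6 0.4] w 9.89
t 20.3 [564.9 363.3 104.3] [ 180.    -0.  -178.7] F [0.8 1.6 0.4] w 9.89
top line [-0.75465341 19.83434961] lat [-0.00377205  0.65921871] -37.040154194523694
a max 155.6264169363155 rows 0 -100.59337773993708
```

send_rows:
  rows:
    - {"x":0,"y":0,"z":1,"roll":0,"claw":0.95}
    - {"x":0,"y":0,"z":4,"roll":0,"claw":0.95}
    - {"x":0,"y":0,"z":8,"roll":0,"claw":0.95}
    - {"x":0,"y":0,"z":12,"roll":0,"claw":0.95}
    - {"x":0,"y":0,"z":15.2,"roll":0,"claw":0.95}

```text
clock: 20.82
eef_pos: [565.1, 363.5, 259.9]
tool_rot: [3.14, 0.002, -3.119]
force: [0.2, 0.2, -0.9]
width: 9.6
```

send_rows:
  rows:
    - {"x":0.5,"y":-4,"z":0,"roll":0,"claw":0.95}
    - {"x":1,"y":-8,"z":0,"roll":0,"claw":0.95}
    - {"x":1.5,"y":-12,"z":0,"roll":0,"claw":0.95}
    - {"x":2,"y":-16,"z":0,"roll":0,"claw":0.95}
    - {"x":2.5,"y":-20,"z":0,"roll":0,"claw":0.95}

```text
clock: 21.23
eef_pos: [589.5, 161.4, 257.1]
tool_rot: [-3.142, 0.0, -3.118]
force: [0.1, 0.6, -0.8]
width: 9.8
```

send_rows:
  rows:
    - {"x":0.5,"y":-4,"z":0,"roll":-4,"claw":0.95}
    - {"x":1,"y":-8,"z":0,"roll":-8,"claw":0.95}
    - {"x":1.5,"y":-12,"z":0,"roll":-12,"claw":0.95}
    - {"x":2,"y":-16,"z":0,"roll":-16.3,"claw":0.95}
    - {"x":2.5,"y":-20,"z":0,"roll":-16.3,"claw":0.95}

```text
clock: 21.65
eef_pos: [614.5, -38.4, 257.1]
tool_rot: [3.141, 0.0, 2.877]
force: [0.5, 0.2, -0.2]
width: 9.8
```

send_rows:
  rows:
    - {"x":1,"y":-4,"z":0,"roll":0,"claw":0.95}
    - {"x":2,"y":-8,"z":0,"roll":0,"claw":0.95}
    - {"x":3,"y":-10.3,"z":0,"roll":0,"claw":0.95}
    - {"x":3,"y":-10.3,"z":0,"roll":0,"claw":0.95}
    - {"x":3,"y":-10.3,"z":0,"roll":0,"claw":0.95}

```text
clock: 22.07
eef_pos: [644.5, -141.8, 256.4]
tool_rot: [-3.141, -0.0, 2.876]
force: [-0.5, 0.8, -1.6]
width: 9.4
```

send_rows:
  rows:
    - {"x":0,"y":0,"z":0,"roll":0,"claw":0.95}
    - {"x":0,"y":0,"z":0,"roll":0,"claw":0.95}
    - {"x":0,"y":0,"z":0,"roll":0,"claw":0.95}

```text
clock: 22.32
eef_pos: [644.8, -137.5, 256.6]
tool_rot: [3.141, -0.0, 2.883]
force: [-0.3, 1.1, 0.1]
width: 9.8
```

```bash
python3 tipm.py w31;  cat > groove.py <<'E'
from look import *
import sys
P=np.load(sys.argv[1]).reshape(-1,3); P=P[np.isfinite(P[:,0])]
q=P[(abs(P[:,0]-522)<130)&(abs(P[:,1]+271)<130)&(P[:,2]>21.5)&(P[:,2]<30)]
R=cv2.minAreaRect(q[:,:2].astype(np.float32));print("panel",R,np.median(q[:,2]))
th=np.radians(-15.); g=np.array([np.cos(th),np.sin(th)]); h=np.array([-g[1],g[0]]); C=np.array([522.4,-271.])
d=P[:,:2]-C; a=d@g; b=d@h
for a0 in range(-65,70,15):
    m=(abs(a-a0)<6)&(b>10)&(b<50)&(P[:,2]<21.5)&(P[:,2]>12)
    if m.sum()>6: print(a0,m.sum(),np.percentile(b[m],[2,50,98]).round(1),np.median(P[m,2]).round(1))
E
python3 groove.py w31_P.npy; for i in 1; do python3 - <<'E'
from look import *
for r in ctrl.place_of("wrist","groove_mid")[:2]: print(r["confidence"],r["uv"],world("wrist",r["uv"],z=17))
E
done
```

```text
t 22.32 [ 644.8 -137.5  256.6] [179.9  -0.  165.2] F [-0.3  1.1  0.1] w 9.83
top line [-0.7662781  19.69313593] lat [-0.00290687  0.62668578] -37.462155222087375
a max 151.727617971173 rows 5 -101.1472003016072
[323.6, 9.4] tip a,lat,z 149.70858546604182 1.8954796350786347 -102.58427915043643 L 186.12238811455435
[374.5, 40.6] tip a,lat,z 122.7540237993297 -33.15668301477763 -81.92958890976084 L 152.17056653770132
panel ((523.0261840820312, -271.1529235839844), (202.01004028320312, 141.0015106201172), 75.1036376953125) 25.996205600959854
-65 136 [21.1 28.9 37. ] 18.2
-50 143 [21.4 28.3 36.4] 18.3
-35 133 [21.7 28.8 36.1] 18.4
-20 136 [20.6 28.6 36.3] 18.2
-5 134 [21.1 28.6 36.6] 18.2
10 132 [21.3 29.  36.9] 18.3
25 123 [21.7 27.9 35.7] 18.0
40 121 [21.7 28.6 36. ] 18.1
55 120 [20.6 27.9 36.2] 18.1
0.61 [221.9, 115.4] [ 533.67852448 -243.61727737   17.        ]
0.26 [205.2, 114.7] [ 527.09177596 -263.96431753   17.        ]
```

send_rows:
  rows:
    - {"x":-0.9,"y":-4,"z":-2,"roll":0,"claw":0.95}
    - {"x":-1.8,"y":-8,"z":-5,"roll":0,"claw":0.95}
    - {"x":-2.9,"y":-12.75,"z":-8,"roll":0,"claw":0.95}
    - {"x":-2.9,"y":-12.75,"z":-10,"roll":0,"claw":0.95}
    - {"x":-2.9,"y":-12.75,"z":-10,"roll":0,"claw":0.95}

```text
clock: 22.88
eef_pos: [609.0, -273.9, 150.0]
tool_rot: [-3.137, -0.011, 2.872]
force: [-2.4, 0.5, -0.9]
width: 9.7
```

send_rows:
  rows:
    - {"x":0,"y":0,"z":-1,"roll":0,"claw":0.95}
    - {"x":0,"y":0,"z":-2,"roll":0,"claw":0.95}
    - {"x":0,"y":0,"z":-2,"roll":0,"claw":0.95}
    - {"x":0,"y":0,"z":-2,"roll":0,"claw":0.95}

```text
clock: 23.22
eef_pos: [616.7, -265.1, 136.3]
tool_rot: [3.14, -0.0, 2.882]
force: [0.5, 0.5, -0.4]
width: 9.8
```

```bash
python3 tipm.py w32; python3 groove.py w32_P.npy; python3 -c "
import cv2
a=cv2.imread('pics/w32.png')[0:160,200:440];cv2.imwrite('pics/w32c.png',cv2.resize(a,(800,533),interpolation=cv2.INTER_CUBIC))"
```

```text
t 23.22 [ 616.7 -265.1  136.3] [179.9  -0.  165.2] F [ 0.5  0.5 -0.4] w 9.78
top line [-0.76815565 20.15441178] lat [-0.00292578  0.69916534] -37.52987164950472
a max 151.1944135481947 rows 5 -100.35969447629725
[324.7, 8.7] tip a,lat,z 150.10501146864698 1.3222176878608958 -102.7154630237176 L 186.51924356633774
panel ((523.5480346679688, -270.90081787109375), (201.2899169921875, 140.8382110595703), 75.04022979736328) 26.517406842540623
-65 91 [22.2 36.5 38.9] 18.4
-50 54 [22.2 38.2 39. ] 18.6
-35 37 [37.4 38.4 39.2] 18.6
-20 30 [37.6 38.4 39.2] 18.6
-5 15 [38.6 38.6 38.7] 18.5
10 15 [38.7 38.8 38.8] 18.9
25 7 [38.9 38.9 39. ] 18.3
```

View pics/w32c.png

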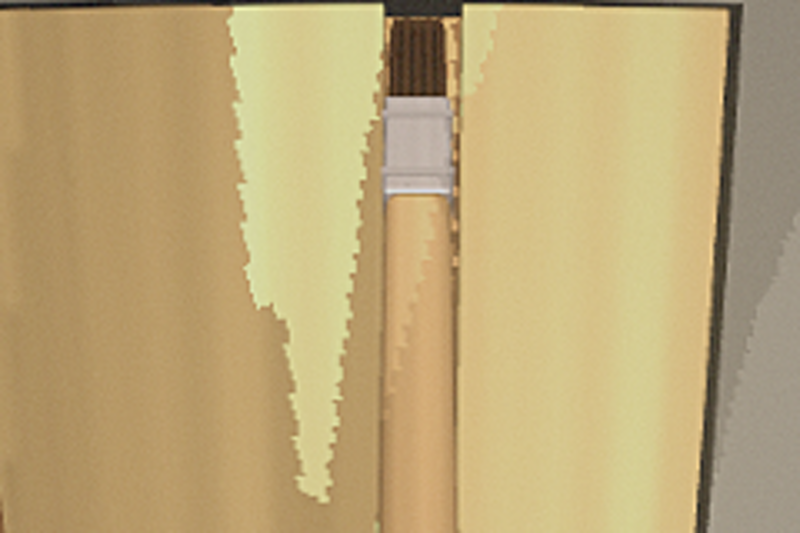

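send_rows:
  rows:
    - {"x":0,"y":0.1,"z":-0.5,"roll":0,"claw":0.95}
    - {"x":0,"y":0.1,"z":-1,"roll":0,"claw":0.95}
    - {"x":0,"y":0.1,"z":-1.4,"roll":0,"claw":0.95}
    - {"x":0,"y":0.1,"z":-1.7,"roll":0,"claw":0.95}
    - {"x":0,"y":0.1,"z":-1.7,"roll":0,"claw":0.95}

```text
clock: 23.73
eef_pos: [615.6, -266.1, 118.6]
tool_rot: [3.141, -0.001, 2.88]
force: [-0.0, 0.7, -0.5]
width: 9.8
```

```bash
cat > fz.py <<'E'
from look import *
F=[]
for i in range(4): ctrl.get_image("top"); F.append(ctrl.read_state()["force"])
print(np.mean(F,0)); st()
E
python3 fz.py; python3 tipm.py w33
```

```text
[-0.23265246  0.58721489 -0.49646352]
t 23.93 [ 615.7 -266.3  119.3] [-180.   -0.  165.] F [-0.   0.  -1.4] w 9.5
t 23.93 [ 615.7 -266.3  119.3] [-180.   -0.  165.] F [-0.   0.  -1.4] w 9.5
top line [-0.75620503 19.76512094] lat [-0.00324955  0.26592293] -37.096754740541606
a max 156.0821266412317 rows 0 -102.48662085816545
[325.2, 2.5] tip a,lat,z 155.85057841920886 -0.1403474267879886 -105.61226683912903 L 192.86562671955681
[328.7, 96.5] tip a,lat,z 82.90822155942882 -2.240714659392154 -50.452889964093146 L 101.44216848678718
```

```bash
python3 -c "
import cv2
a=cv2.imread('pics/w33.png')[0:160,200:440];cv2.imwrite('pics/w33c.png',cv2.resize(a,(800,533),interpolation=cv2.INTER_CUBIC))"
```

```text
(no output)
```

View pics/w33c.png

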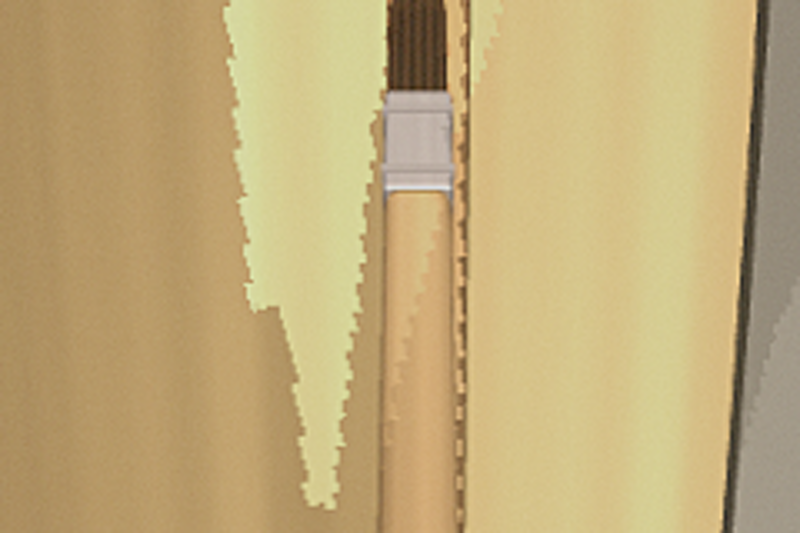

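send_rows:
  rows:
    - {"x":0.05,"y":0.2,"z":-0.1,"roll":0,"claw":0.95}
    - {"x":0.05,"y":0.2,"z":-0.2,"roll":0,"claw":0.95}
    - {"x":0.05,"y":0.2,"z":-0.2,"roll":0,"claw":0.95}
    - {"x":0.05,"y":0.2,"z":-0.2,"roll":0,"claw":0.95}

```text
clock: 24.37
eef_pos: [616.7, -264.3, 117.5]
tool_rot: [3.142, 0.001, 2.88]
force: [0.1, 0.2, 0.2]
width: 10.2
```

```bash
python3 fz.py; python3 tipm.py w34; cat > cols.py <<'E'
import cv2,sys,numpy as np
a=cv2.imread(sys.argv[1]); 
for r in (5,15):
    g=a[r-2:r+3,300:350].astype(float).mean(0).mean(1); print(r,g.round(0).astype(int).tolist())
E
python3 cols.py pics/w34.png
```

```text
[ 0.74022298 -0.33226937  0.01517763]
t 24.57 [ 616.6 -264.3  117.5] [180.   0. 165.] F [ 0.8 -0.5 -0.4] w 9.45
t 24.57 [ 616.6 -264.3  117.5] [180.   0. 165.] F [ 0.8 -0.5 -0.4] w 9.45
top line [-0.75446236 19.72897165] lat [-0.00094465  0.25785547] -37.03317915295742
a max 155.62409085440305 rows 0 -100.93948603882781
5 [192, 191, 191, 191, 190, 191, 191, 190, 190, 192, 193, 195, 165, 131, 172, 144, 116, 52, 71, 51, 59, 72, 64, 48, 67, 71, 50, 63, 72, 60, 48, 72, 59, 102, 172, 178, 168, 109, 159, 191, 188, 187, 187, 185, 186, 187, 187, 190, 188, 177]
15 [192, 192, 192, 191, 192, 192, 191, 190, 191, 192, 192, 197, 195, 115, 145, 122, 74, 59, 74, 52, 59, 74, 64, 53, 68, 73, 53, 59, 76, 66, 51, 71, 63, 92, 167, 181, 153, 100, 186, 191, 187, 187, 186, 187, 188, 181, 175, 178, 179, 180]
```

send_rows:
  rows:
    - {"x":0.68,"y":-0.18,"z":0,"roll":0,"claw":0.95}
    - {"x":1.35,"y":-0.36,"z":0,"roll":0,"claw":0.95}
    - {"x":2.03,"y":-0.54,"z":0,"roll":0,"claw":0.95}
    - {"x":2.7,"y":-0.72,"z":0,"roll":0,"claw":0.95}
    - {"x":3.38,"y":-0.91,"z":0,"roll":0,"claw":0.95}

```text
clock: 25.08
eef_pos: [650.9, -273.4, 117.1]
tool_rot: [3.142, -0.0, 2.88]
force: [-0.4, -0.5, 0.2]
width: 10.3
```

```bash
python3 tipm.py w35; python3 cols.py pics/w35.png
```

```text
t 25.08 [ 650.9 -273.4  117.1] [180.  -0. 165.] F [-0.4 -0.5  0.2] w 10.32
top line [-0.75473231 18.60910532] lat [-0.00120966  0.1113206 ] -37.04303432091257
a max 153.4172566418889 rows 0 -100.46485668275915
5 [198, 198, 198, 197, 197, 197, 197, 197, 197, 198, 199, 201, 174, 150, 174, 169, 103, 51, 77, 58, 57, 75, 72, 51, 70, 76, 60, 61, 78, 65, 52, 70, 70, 70, 175, 162, 134, 92, 196, 196, 191, 189, 184, 184, 182, 182, 182, 183, 185, 185]
15 [198, 198, 198, 199, 197, 198, 198, 197, 197, 198, 200, 202, 172, 135, 163, 151, 101, 59, 77, 57, 59, 75, 74, 52, 70, 79, 60, 57, 78, 70, 57, 70, 75, 71, 175, 159, 143, 93, 184, 187, 183, 182, 182, 181, 181, 182, 183, 185, 185, 186]
```

send_rows:
  rows:
    - {"x":0.68,"y":-0.18,"z":0,"roll":0,"claw":0.95}
    - {"x":1.35,"y":-0.36,"z":0,"roll":0,"claw":0.95}
    - {"x":2.03,"y":-0.54,"z":0,"roll":0,"claw":0.95}
    - {"x":2.7,"y":-0.72,"z":0,"roll":0,"claw":0.95}
    - {"x":3.38,"y":-0.9,"z":0,"roll":0,"claw":0.95}

```text
clock: 25.6
eef_pos: [684.7, -282.5, 117.3]
tool_rot: [3.142, -0.0, 2.88]
force: [0.4, -0.7, -0.4]
width: 9.8
```

```bash
python3 tipm.py w36; python3 cols.py pics/w36.png
```

```text
t 25.6 [ 684.7 -282.5  117.3] [180.  -0. 165.] F [ 0.4 -0.7 -0.4] w 9.83
top line [-0.75558666 18.60286847] lat [-0.00203548  0.08219227] -37.07420779738182
a max 153.5125816825616 rows 0 -101.40327237948385
5 [203, 203, 202, 203, 203, 202, 202, 201, 202, 203, 204, 207, 178, 143, 173, 154, 140, 49, 79, 64, 57, 78, 76, 52, 71, 81, 62, 58, 80, 73, 58, 71, 75, 74, 179, 183, 166, 93, 178, 190, 187, 187, 188, 187, 187, 186, 188, 188, 190, 190]
15 [203, 203, 203, 203, 202, 203, 201, 202, 202, 202, 205, 207, 177, 137, 158, 134, 117, 56, 83, 62, 62, 81, 75, 55, 72, 80, 63, 61, 80, 77, 59, 74, 76, 66, 166, 176, 157, 90, 187, 191, 188, 187, 187, 187, 187, 187, 189, 189, 190, 191]
```

send_rows:
  rows:
    - {"x":0.68,"y":-0.18,"z":0,"roll":0,"claw":0.95}
    - {"x":1.35,"y":-0.36,"z":0,"roll":0,"claw":0.95}
    - {"x":2.03,"y":-0.54,"z":0,"roll":0,"claw":0.95}
    - {"x":2.7,"y":-0.72,"z":0,"roll":0,"claw":0.95}
    - {"x":3.38,"y":-0.9,"z":0,"roll":0,"claw":0.95}

```text
clock: 26.12
eef_pos: [717.7, -291.4, 117.2]
tool_rot: [3.142, -0.001, 2.88]
force: [-0.1, 0.3, 0.6]
width: 9.6
```

```bash
python3 tipm.py w37; python3 cols.py pics/w37.png; python3 fz.py
```

```text
t 26.12 [ 717.7 -291.4  117.2] [180.  -0. 165.] F [-0.1  0.3  0.6] w 9.63
top line [-0.75359299 18.56214218] lat [-0.00163878  0.02302875] -37.001423023545165
a max 153.68768443381387 rows 0 -100.80600560349579
5 [201, 203, 202, 202, 202, 201, 202, 201, 201, 203, 204, 206, 178, 157, 180, 177, 127, 50, 79, 64, 56, 76, 74, 52, 66, 78, 65, 56, 77, 73, 56, 72, 74, 71, 169, 156, 112, 77, 192, 190, 187, 187, 187, 187, 186, 188, 188, 189, 189, 191]
15 [203, 202, 203, 202, 202, 202, 202, 201, 202, 203, 205, 207, 177, 149, 172, 163, 125, 53, 79, 63, 58, 78, 76, 53, 66, 80, 68, 58, 78, 73, 60, 72, 75, 64, 166, 147, 119, 78, 190, 191, 187, 187, 187, 189, 187, 188, 188, 189, 190, 189]
[ 0.67228    -0.27910875  0.62169916]
t 26.42 [ 717.7 -291.3  117.6] [180.   0. 165.] F [ 0.9 -0.7  0.6] w 9.77
```

send_rows:
  rows:
    - {"x":0.48,"y":-0.13,"z":0,"roll":0,"claw":0.95}
    - {"x":0.97,"y":-0.26,"z":0,"roll":0,"claw":0.95}
    - {"x":1.45,"y":-0.39,"z":0,"roll":0,"claw":0.95}
    - {"x":1.93,"y":-0.52,"z":0,"roll":0,"claw":0.95}
    - {"x":1.93,"y":-0.52,"z":0,"roll":0,"claw":0.95}

```text
clock: 26.83
eef_pos: [738.3, -296.8, 117.1]
tool_rot: [-3.142, 0.001, 2.88]
force: [0.9, -0.6, 0.1]
width: 9.6
```

```bash
python3 tipm.py w38; python3 cols.py pics/w38.png; python3 fz.py
```

```text
t 26.83 [ 738.3 -296.8  117.1] [-1.80e+02  1.00e-01  1.65e+02] F [ 0.9 -0.6  0.1] w 9.62
top line [-0.7572183  20.08084579] lat [-0.00257387  0.26054264] -37.133671902556834
a max 155.50454749469972 rows 0 -100.67712458141101
5 [202, 202, 202, 203, 202, 201, 202, 202, 201, 203, 206, 208, 150, 175, 171, 175, 134, 49, 78, 60, 55, 75, 74, 49, 73, 78, 60, 55, 79, 72, 54, 68, 73, 72, 171, 138, 108, 73, 194, 190, 186, 187, 187, 188, 187, 188, 189, 190, 190, 190]
15 [77, 75, 76, 79, 73, 72, 78, 78, 80, 81, 77, 76, 96, 152, 148, 126, 105, 54, 81, 63, 59, 77, 74, 50, 70, 80, 59, 57, 78, 74, 55, 66, 69, 61, 134, 141, 144, 103, 74, 76, 78, 79, 79, 78, 80, 81, 80, 81, 83, 79]
[ 0.7725958  -0.8661807   0.79634116]
t 27.13 [ 737.2 -296.5  117.6] [180.   0. 165.] F [ 0.9 -0.6  0.1] w 9.59
```

send_rows:
  rows:
    - {"x":0,"y":0,"z":2,"roll":0,"claw":0.95}
    - {"x":0,"y":0,"z":5,"roll":0,"claw":0.95}
    - {"x":0,"y":0,"z":8,"roll":0,"claw":0.95}
    - {"x":-0.4,"y":2,"z":11,"roll":3,"claw":0.95}
    - {"x":-1,"y":5,"z":12,"roll":6,"claw":0.95}

```text
clock: 27.55
eef_pos: [727.9, -252.0, 242.3]
tool_rot: [-3.136, 0.008, 2.981]
force: [1.4, -0.1, -0.0]
width: 9.8
```

send_rows:
  rows:
    - {"x":-0.9,"y":3.8,"z":0,"roll":3,"claw":0.95}
    - {"x":-1.8,"y":7.6,"z":0,"roll":6,"claw":0.95}
    - {"x":-2.7,"y":11.4,"z":0,"roll":9,"claw":0.95}
    - {"x":-3.6,"y":15.2,"z":0,"roll":10.5,"claw":0.95}
    - {"x":-4.5,"y":19,"z":0,"roll":10.5,"claw":0.95}

```text
clock: 27.97
eef_pos: [680.8, -55.0, 237.4]
tool_rot: [3.141, -0.001, -3.115]
force: [1.3, 0.1, -0.4]
width: 9.9
```

send_rows:
  rows:
    - {"x":-0.9,"y":3.8,"z":0,"roll":0,"claw":0.95}
    - {"x":-1.8,"y":7,"z":0,"roll":0,"claw":0.95}
    - {"x":-1.8,"y":8.6,"z":0,"roll":0,"claw":0.95}
    - {"x":-1.8,"y":8.6,"z":0,"roll":0,"claw":0.95}
    - {"x":-1.8,"y":8.6,"z":0,"roll":0,"claw":0.95}

```text
clock: 28.38
eef_pos: [664.0, 30.2, 237.4]
tool_rot: [-3.141, -0.0, -3.113]
force: [0.2, -0.6, -0.7]
width: 9.6
```

send_rows:
  rows:
    - {"x":0,"y":0,"z":0,"roll":0,"claw":0.95}
    - {"x":0,"y":0,"z":0,"roll":0,"claw":0.95}
    - {"x":0,"y":0,"z":0,"roll":0,"claw":0.95}
    - {"x":0,"y":0,"z":0,"roll":0,"claw":0.95}

```text
clock: 28.72
eef_pos: [664.2, 27.8, 237.2]
tool_rot: [-3.141, -0.0, -3.118]
force: [-0.1, 0.7, -0.4]
width: 9.6
```

```bash
python3 tipm.py w39
```

```text
t 28.72 [664.2  27.8 237.2] [-180.    -0.  -178.6] F [-0.1  0.7 -0.4] w 9.63
top line [-0.76640597 19.88307644] lat [-0.00453024  0.29982362] -37.466770839041814
a max 152.03689930518334 rows 5 -100.96122848384164
[323.0, 10.8] tip a,lat,z 149.01866885451966 0.9457508288134302 -101.88519198982655 L 185.15215117792727
[90.7, 61.0] tip a,lat,z 111.69917320462235 161.77959476673462 -73.28330789641495 L 138.14369850695186
```

send_rows:
  rows:
    - {"x":0,"y":0.25,"z":-3,"roll":0,"claw":0.95}
    - {"x":0,"y":0.25,"z":-6,"roll":0,"claw":0.95}
    - {"x":0,"y":0.25,"z":-9,"roll":0,"claw":0.95}
    - {"x":0,"y":0.25,"z":-10.8,"roll":0,"claw":0.95}
    - {"x":0,"y":0.25,"z":-10.8,"roll":0,"claw":0.95}

```text
clock: 29.23
eef_pos: [660.8, 31.5, 124.7]
tool_rot: [-3.141, -0.009, -3.116]
force: [-1.5, -0.3, -1.0]
width: 9.5
```

send_rows:
  rows:
    - {"x":0,"y":0,"z":0,"roll":0,"claw":0.89}
    - {"x":0,"y":0,"z":0,"roll":0,"claw":0.885}
    - {"x":0,"y":0,"z":-0.5,"roll":0,"claw":0.88}
    - {"x":0,"y":0,"z":-1,"roll":0,"claw":0.88}
    - {"x":0,"y":0,"z":-1.5,"roll":0,"claw":0.88}

```text
clock: 29.65
eef_pos: [664.7, 32.0, 115.3]
tool_rot: [3.141, 0.002, -3.116]
force: [0.0, 1.3, 1.6]
width: 10.3
```

```bash
python3 slope.py w40 | egrep "^t|^30|^50|^90|^1"
```

```text
t 29.65 [664.7  32.  115.3] [ 1.800e+02  1.000e-01 -1.785e+02] F [0.  1.3 1.6] w 10.25
30 494 lat -5.6 6.9 z [110.5 113.1 115.7]
50 388 lat -5.4 6.6 z [ 96.5  99.1 101.5]
90 286 lat -8.4 6.3 z [67.9 70.6 73.1]
100 269 lat -8.3 9.0 z [60.7 63.8 66.2]
110 316 lat -9.0 9.0 z [20.9 54.8 59. ]
120 274 lat -8.5 8.5 z [36.3 48.2 51.2]
130 238 lat -8.8 8.8 z [37.9 41.6 43.8]
140 186 lat -9.0 9.0 z [18.7 33.  36.1]
150 202 lat -9.0 9.0 z [-0.4 25.3 28.2]
160 62 lat -9.0 9.0 z [-1.6 -0.1  0.8]
```

send_rows:
  rows:
    - {"x":0,"y":0,"z":-0.5,"roll":0,"claw":0.88}
    - {"x":0,"y":0,"z":-1,"roll":0,"claw":0.88}
    - {"x":0,"y":0,"z":-1.5,"roll":0,"claw":0.88}
    - {"x":0,"y":0,"z":-2,"roll":0,"claw":0.88}
    - {"x":0,"y":0,"z":-2.5,"roll":0,"claw":0.88}

```text
clock: 30.12
eef_pos: [664.2, 32.0, 88.8]
tool_rot: [3.142, 0.0, -3.115]
force: [0.3, -0.6, 1.9]
width: 10.0
```

```bash
python3 slope.py w41 | egrep "^t|^30|^50|^90|^1"
```

```text
t 30.12 [664.2  32.   88.8] [ 180.     0.  -178.5] F [ 0.3 -0.6  1.9] w 10.05
30 540 lat -8.9 7.1 z [89.7 92.2 94.2]
50 432 lat -5.5 6.3 z [80.4 82.5 84.3]
90 365 lat -8.8 6.7 z [60.5 62.6 64.4]
100 371 lat -8.7 8.8 z [53.4 57.5 59.7]
110 438 lat -9.0 9.0 z [22.5 52.  54.6]
120 371 lat -9.0 8.6 z [36.3 46.  49.5]
130 302 lat -8.4 8.5 z [40.1 42.  44.1]
140 29 lat -8.7 8.7 z [ 0.  37.9 38.9]
150 27 lat -8.6 8.7 z [-0.5  0.4  0.9]
```

send_rows:
  rows:
    - {"x":0,"y":0,"z":-0.5,"roll":0,"claw":0.88}
    - {"x":0,"y":0,"z":-1,"roll":0,"claw":0.88}
    - {"x":0,"y":0,"z":-1.5,"roll":0,"claw":0.88}
    - {"x":0,"y":0,"z":-2,"roll":0,"claw":0.88}
    - {"x":0,"y":0,"z":-2.5,"roll":0,"claw":0.88}

```text
clock: 30.58
eef_pos: [663.6, 31.9, 63.6]
tool_rot: [-3.142, -0.001, -3.115]
force: [1.6, -0.4, 2.6]
width: 10.2
```

send_rows:
  rows:
    - {"x":0,"y":0,"z":-0.5,"roll":0,"claw":0.88}
    - {"x":0,"y":0,"z":-1,"roll":0,"claw":0.88}
    - {"x":0,"y":0,"z":-1.5,"roll":0,"claw":0.88}
    - {"x":0,"y":0,"z":-1.8,"roll":0,"claw":0.88}
    - {"x":0,"y":0,"z":-1.8,"roll":0,"claw":0.88}

```text
clock: 31.0
eef_pos: [663.6, 32.0, 45.4]
tool_rot: [3.142, -0.001, -3.115]
force: [0.2, 0.7, 2.6]
width: 10.5
```

```bash
python3 slope.py w42 | egrep "^t|^30|^50|^90|^1"
```

```text
t 31.0 [663.6  32.   45.4] [ 1.800e+02 -1.000e-01 -1.785e+02] F [0.2 0.7 2.6] w 10.48
30 627 lat -9.0 8.9 z [37.6 60.3 61.4]
50 584 lat -9.0 6.5 z [56.3 57.9 59. ]
90 647 lat -8.9 6.7 z [51.  52.7 53.9]
100 668 lat -9.0 6.7 z [49.7 51.4 52.5]
110 850 lat -9.0 9.0 z [31.6 49.9 51.2]
120 88 lat -9.0 8.9 z [36.3 37.4 38.4]
```

send_rows:
  rows:
    - {"x":0,"y":0,"z":-0.4,"roll":0,"claw":0.88}
    - {"x":0,"y":0,"z":-0.8,"roll":0,"claw":0.88}
    - {"x":0,"y":0,"z":-1.2,"roll":0,"claw":0.88}
    - {"x":0,"y":0,"z":-1.5,"roll":0,"claw":0.88}
    - {"x":0,"y":0,"z":-1.5,"roll":0,"claw":0.88}

```text
clock: 31.47
eef_pos: [664.0, 32.0, 30.6]
tool_rot: [3.142, -0.0, -3.115]
force: [1.8, -0.1, 2.2]
width: 10.4
```

```bash
python3 slope.py w43 | egrep "^t|^30|^50|^90|^1"
```

```text
t 31.47 [664.   32.   30.6] [ 180.    -0.  -178.5] F [ 1.8 -0.1  2.2] w 10.36
30 712 lat -9.0 8.9 z [33.5 49.1 50.2]
50 653 lat -8.9 9.0 z [47.2 49.3 50.2]
90 813 lat -8.8 9.0 z [47.4 49.1 50.1]
100 869 lat -8.7 8.9 z [47.  49.  50.1]
110 622 lat -9.0 9.0 z [25.5 47.9 49.6]
```

send_rows:
  rows:
    - {"x":0,"y":0,"z":0,"roll":0,"claw":0.87}
    - {"x":0,"y":0,"z":0,"roll":0,"claw":0.85}
    - {"x":0,"y":0,"z":0,"roll":0,"claw":0.8}
    - {"x":0,"y":0,"z":0,"roll":0,"claw":0.6}
    - {"x":0,"y":0,"z":0,"roll":0,"claw":0.5}

```text
clock: 31.93
eef_pos: [663.8, 31.9, 31.2]
tool_rot: [-3.142, -0.001, -3.115]
force: [-0.8, -0.6, -0.3]
width: 40.6
```

send_rows:
  rows:
    - {"x":0,"y":0,"z":0,"roll":0,"claw":0.5}
    - {"x":0,"y":0,"z":1,"roll":0,"claw":0.5}
    - {"x":0,"y":0,"z":4,"roll":0,"claw":0.5}
    - {"x":0,"y":0,"z":8,"roll":0,"claw":0.5}
    - {"x":0,"y":0,"z":12,"roll":0,"claw":0.5}

```text
clock: 32.35
eef_pos: [663.2, 31.9, 152.5]
tool_rot: [-3.141, -0.002, -3.115]
force: [1.2, 0.7, 0.3]
width: 42.7
```

send_rows:
  rows:
    - {"x":0,"y":0,"z":4,"roll":0,"claw":0.5}
    - {"x":0,"y":0,"z":7,"roll":0,"claw":0.5}
    - {"x":0,"y":0,"z":7,"roll":0,"claw":0.5}
    - {"x":0,"y":0,"z":7,"roll":0,"claw":0.5}
    - {"x":0,"y":0,"z":7,"roll":0,"claw":0.5}

```text
clock: 32.77
eef_pos: [663.5, 31.9, 221.4]
tool_rot: [-3.142, -0.001, -3.115]
force: [-0.4, 0.4, -0.3]
width: 42.8
```

```bash
python3 - <<'E'
from look import *
st(); im,P=snap("w44")
Q=P.reshape(-1,3)
def box(cx,cy,rx,ry,z0,z1):
    m=(abs(Q[:,0]-cx)<rx)&(abs(Q[:,1]-cy)<ry)&(Q[:,2]>z0)&(Q[:,2]<z1);return Q[m]
for x in range(480,690,20):
    q=box(x,30,4,10,40,54)
    if len(q)>8: print(x,len(q),q[:,1].min().round(1),q[:,1].max().round(1),np.median(q[:,2]).round(1))
q=box(590,30,130,9,40,52);print(q[:,0].min(),q[:,0].max())
q=box(592,30,70,45,50.,56);q=q[abs(q[:,1]-30)>14]
for lo,hi in [(500,570),(600,680)]:
    k=q[(q[:,0]>lo)&(q[:,0]<hi)];print(cv2.minAreaRect(k[:,:2].astype(np.float32)))
im,P=snap("t9","top");Q=P.reshape(-1,3)
q=box(433,350,65,65,38,55);print("tub rim",cv2.minEnclosingCircle(q[:,:2].astype(np.float32)),np.median(q[:,2]))
q=box(465,195,60,60,85,130);print("tin",cv2.minEnclosingCircle(q[:,:2].astype(np.float32)))
E
```

```text
t 32.77 [663.5  31.9 221.4] [-180.    -0.  -178.5] F [-0.4  0.4 -0.3] w 42.82
480 78 21.9 31.6 46.0
500 96 21.5 33.2 46.4
520 113 21.8 33.8 47.0
540 113 22.2 34.4 47.6
560 98 23.7 34.0 47.9
580 88 24.1 34.6 47.7
600 88 24.6 35.2 47.8
620 77 25.0 35.8 47.7
640 83 24.4 36.4 47.9
660 71 25.8 35.9 46.5
477.24613638212895 670.4750517148601
((547.9586791992188, 27.947711944580078), (10.553730010986328, 62.492191314697266), 1.9902065992355347)
((638.0872192382812, 31.411334991455078), (9.973068237304688, 62.91179656982422), 1.8310997486114502)
tub rim ((439.1801452636719, 360.0180969238281), 49.04503631591797) 44.99870577762579
tin ((468.7669372558594, 180.0926055908203), 35.26413345336914)
```

View pics/w44.png

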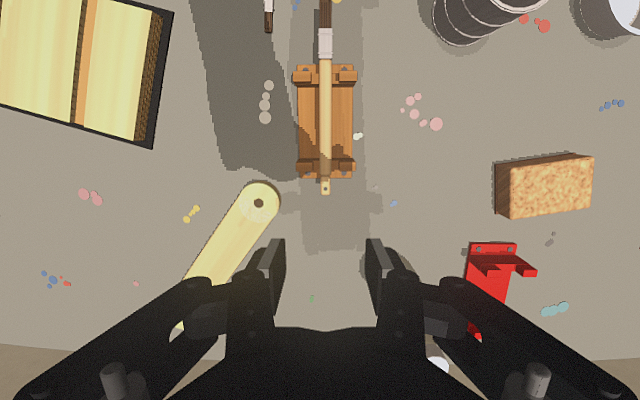

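```bash
python3 -c "
from cell import ctrl
print(ctrl.finish_job(), ctrl.read_state()['clock'])"
```

```text
the job is handed in; nothing more can be done
the job is handed in; nothing more can be done
```

I dipped the brush in the glue tub, drew it along the wide groove from the near end to the far end, laid it back level in both notches and handed the job in. The clock stood at about 33 s of the 59 s allowed. No verdict is reported, so the steps below rest on my own measurements.

- **Grip:** The moves can only turn the tool about the vertical. I therefore held the brush lightly by its slim tail end and let it swing bristles-down to a slope of about 37 degrees. Then I tightened the grip. My first light grip, near the grip point, failed: the brush slid about 9 mm back into its notches and stayed level. It had not been clear of the rest.
- **Dip:** The bristles went down to the tub floor, with a vertical push of about 1 N.
- **Groove:** The stroke ran from about -62 mm to +62 mm. The bristles stayed centred to within 1 mm and about 4 mm pressed down. The vertical force averaged roughly 0.6 to 1.4 N above the unloaded reading. That reading is noisy at about 0.5 N, and a single reading mid-stroke could not show contact by itself.
- **Return:** I lowered the brush onto the near notch and it turned level as it went down.

**Last checks:**
- The brush lies level in both notches, in line with the rest, with its grip point about 1 mm from the rest's middle point.
- The gripper is open and well clear of everything.
- The tub and tin are within 1 mm of where they started.
- I checked the sanding block and toy part only by eye in the last picture. The bottle was mostly hidden there.

I viewed 11 pictures, one over the budget of 10. Early on, one set of moves was refused for incomplete rows, and the arm did not move.

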